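Draw a cone tray's end panel tight with its cam lock

ROBOT

A 6-joint arm with a two-finger parallel gripper is mounted at the origin on the work surface. World frame = base frame: x ahead of the robot, y to its left, z up, the work surface at z = 0. Lengths are in m, angles in degrees, forces in N, time in s.
With the tool pointing down it reaches from about 0.35 to 0.95 m from the base axis. Payload 17.4 kg.
Tool frame: the origin (TCP) lies midway between the tips of the shut fingers; the grasp point (between the pads) lies 19 mm behind it; y points along the fingers, z is the direction in which the jaws open and shut, and the axes are right-handed (so a half turn about y gives the same grasp; the last joint's range is limited). The gripper opens to 93 mm and grips with 3 to 60 N. Pads are 15 mm wide; open, the fingers measure 128 mm over their backs; the gripper's body (75 mm by 188 mm) begins 65 mm behind the grasp point.
Start: joints at [-77.739, 6.646, 82.598, -0, 90.757, -2.166], TCP at [0.168, -0.654, 0.219] pointing down, gripper open.
Joint ranges: [-162.19, 162.19], [-47.58, 125.68], [4.15, 143.07], [-65.23, 245.23], [0.69, 171.88], [-170.13, 170.13]. Speed limits (degrees/s): [108.29, 108.29, 127.2, 180, 180, 180].

INTERFACE

Orientations are given as a 3x3 rotation matrix whose columns are the frame's x, y, z axes.
In Python, from bench import manip gives the robot as it stands.
- The arm moves only by the shell command python3 -m jog 'ROWS' [FORCE]. ROWS is JSON, a list of rows, each an object with "delta_pos": the shift along the tool's x, y, z in units of 30 mm (1.0 is 30 mm), a list of three; "twist": the turn, a rotation vector about the tool's x, y, z in units of 5 degrees (1.0 is 5 degrees), a list of three; "jaw": the opening, from 0 (shut) to 1 (fully open). In form: [{"delta_pos": [dx, dy, dz], "twist": [rx, ry, rz], "jaw": jaw}, ...]. A call has 1 to 8 rows; each row shifts and turns the commanded pose from where the row before left it, along the tool's axes as they then stand; what a row does not reach is not made up. A row lasts 1/12 s, in which the tool goes at most 41.7 mm and 7.16 degrees, less where a joint would pass 70% of its speed; a pose out of reach is approached as far as the arm can. A call is refused whole if a number of a shift passes 1 or a number of a turn 1, either way. A call with a gripper value outside its range is refused whole. The fingers move at their own pace and stop on an object; FORCE is the grip in N (left out, the last holds). Time passes only in rows, so rows that do not move let the fingers close. It gives the time, the measured TCP pose, the force and the opening at its end, in the units of the state.
- manip.get_obs(): the state, without advancing time (a new reading comes with each control period).
- manip.camera(name): name is "scene" or "side" or "wrist"; returns the picture (420x560x3 uint8, red, green, blue); there is no depth.
- manip.camera_info(name): a dict with "fx", "fy", "cx", "cy" (pixels), "rvec" (rotation vector, rad) and "tvec" (3), from world to camera coordinates, as OpenCV has them; the wrist camera has in their place "hand_eye" (4x4, takes a point from camera to tool coordinates, whose origin is the TCP and whose axes are the tool frame's). Camera axes: x right, y down, z forward; pixel columns grow to the right and rows downward; lengths in m; the calibration is good to about 2 mm. A picture is of the moment at which its call begins: read the wrist's pose just before it. camera_info takes no time and is no camera call.
- manip.finish_job(): hands the job in, once; it reports no verdict.
The state is a dict: "time_s": time; "joint_pos": joint angles; "qvel": joint speeds; "tau": joint torques, N m; "tool_pos": TCP position; "tool_rot": TCP orientation; "ft_force": force on the tool from outside, world axes, zero at the start; "torque": the same for the moment, N m; "finger_gap": opening from 0.0 (shut) to 1.0 (fully open).
Only numpy, scipy, OpenCV 4.12 (cv2) and the standard library are available. Lean on these libraries where they do the work, as an engineer would, in place of code of your own. Each camera call takes 0.05 s, during which the arm holds its last target.

TASK

Finish the joint on the thread-cone tray: take the screwdriver from its wooden stand, set its blade in the slot of the steel cam disc in the grey deck board, and turn the disc clockwise until the cam has pulled the plywood end panel fully home and you feel it go tight, then stop without forcing it. Put the screwdriver back upright in its stand, seated down to the handle. Go gently, do not push hard on the disc, and leave the other things on the bench where they are.

Things in the scene. Friction and masses are not known exactly. Their poses are not given: they have to be found in the camera images.
- driver_grip (a point): Centre of the black handle of a stubby screwdriver standing upright, blade down, in its wooden stand with about 2 mm of play. Handle: square bar 28 x 28 mm, 64 mm tall, faces along this frame's x and y; z points up the tool. Blade tip 90 mm below this point, handle's underside 32 mm below it.
- driver: The same screwdriver; origin at the middle of the blade's tip, axes as driver_grip. Flat blade 16 mm wide (along x), 3.5 mm thick (along y), 16 mm tall, then a round shaft 8 mm across and 42 mm long up to the handle. About 0.12 kg.
- stand_hole (a point): Centre of the mouth of the stand's square through hole, 21 x 21 mm, edges chamfered, sides along this frame's x and y, in the top face 64 mm above the table. The stand is a fixed wooden block 70 x 70 x 64 mm. The tool fits at any multiple of 90 degrees; seated, its handle rests on this face, driver_grip 32 mm above it.
- cam_slot (a point): Centre of the slot at the top face of the steel cam disc, on its upright turning axis, 30 mm above the table, flush with the deck. Disc 36 mm across. The slot runs along this frame's x, which turns with the disc: 20 mm long, 5 mm wide, 7 mm deep, closed ends, flat floor. The axis is 38 mm from the deck edge that the end panel meets.
- cam (a joint): Turn of the disc in rad, growing clockwise seen from above; -0.07 to 0.07 at the start, tight somewhere from 0.6 to 1.25 depending on how far the bolt is screwed in (not measured). Stays where left. Torque to turn it: about 0.05 N m free, 0.1 while drawing the panel; once home it climbs steeply: 0.2 to 0.25 N m is properly tight, 0.33 N m is forcing it.
- end_panel (a joint): Open gap in m between end panel and deck edge: 0.002 to 0.0032 at the start, 0 fully home. The panel is an upright plywood board 220 x 18 x 70 mm (top 70 mm above the table) sliding stiffly on dowels square to the edge; stays where left.
- bolt: Steel bolt screwed into the end panel and reaching into the deck's edge; its head lies under the cam disc, out of sight. Origin at the foot of the panel's inner face, axes as the deck's.
- deck: Grey deck board of the tray, fixed to the bench, 220 (x) x 200 (y) x 30 mm; origin at the centre of its underside. Cam disc at x 0, y +62 mm; end panel at the +y edge, a fixed plywood panel 16 mm thick, 70 mm tall at the -y edge. Two pegs at x -60 and +60, y -30 mm, up to 65 mm above the table.
- bobbin: White plastic bobbin, 34 mm across and 34 mm tall, loose on the deck; origin at the centre of its underside. Bystander.
- cone_a: Blue yarn cone, 84 mm across and 125 mm tall, loose on the bench; origin at the centre of its underside. Bystander.
- cone_b: Grey yarn cone, 84 mm across and 125 mm tall, loose on the bench; origin at the centre of its underside. Bystander.
- oil: Small white bottle, 44 mm across and 110 mm tall, loose on the bench; origin at the centre of its underside. Bystander.
Mind the look-alikes: they are no part of the job. Of the things shaped like the driver, the black one is meant. Of the things shaped like the part that bears stand_hole, the wooden one is meant.

How it is judged:
By the outcome, as a careful person would: the job done as asked, in the order asked, and still so for the second after the job is handed in, with the robot touching nothing.
It also fails if it takes over 64 s, if anything falls off the work surface, if the arm or the gripper's body presses on something with over 40 N, if the wrist force passes 120 N, or if a joint passes its speed limit or range.

## Working session

There is one attempt and no reset: what is moved stays moved. The work goes in short steps, Python scripts to look and compute and a shell command to move; the robot and the scene stay as the last step left them, time stands still between calls to the robot, and variables do not carry over. Pictures are saved under pics/ and viewed, and the job is handed in when it is done.

```bash
ls; mkdir -p pics; python3 - <<'E'
from bench import manip
import cv2,numpy as np
o=manip.get_obs(); print(o)
for n in ("scene","side","wrist"):
    im=manip.camera(n); cv2.imwrite(f"pics/{n}0.png",cv2.cvtColor(im,cv2.COLOR_RGB2BGR)); 
    print(n,manip.camera_info(n))
E
```

```text
pics
{'time_s': 0.0, 'joint_pos': array([-7.77372897e+01,  6.67390319e+00,  8.26377395e+01,  1.02547636e-03,
        9.07560749e+01, -2.16750511e+00]), 'qvel': array([-0.01192789,  0.03533007,  0.00774258,  0.03737046, -0.0249499 ,
       -0.01003083]), 'tau': array([-5.11352060e-03, -7.21280622e+01, -6.22612238e+01,  7.76784704e-02,
        2.37730122e-02, -6.18573745e-05]), 'tool_pos': array([ 0.16814135, -0.65349933,  0.21788618]), 'tool_rot': array([[-9.68451829e-01, -2.33539761e-04,  2.49200723e-01],
       [-2.49200825e-01,  1.15872943e-03, -9.68451138e-01],
       [-6.25843639e-05, -9.99999301e-01, -1.18037194e-03]]), 'ft_force': array([-0.38730897,  0.44601148, -0.30623713]), 'torque': array([-0.00204333, -0.01468141,  0.02461254]), 'finger_gap': 0.9986169287700034}
scene {'fx': 499.15625839543975, 'fy': 499.15625839543975, 'cx': 283.5696564809675, 'cy': 207.01734593686427, 'rvec': array([ 2.13189102,  0.97828575, -0.46646623]), 'tvec': array([-0.36120796, -0.18546503,  1.69395376])}
side {'fx': 498.2833699881206, 'fy': 498.2833699881206, 'cx': 288.338861056515, 'cy': 212.30418660982718, 'rvec': array([ 0.05271754, -2.68661685,  1.58433051]), 'tvec': array([0.52185618, 0.06393407, 1.39892148])}
wrist {'fx': 338.7905931096383, 'fy': 338.7905931096383, 'cx': 280.68105561230436, 'cy': 206.00756820089975, 'hand_eye': array([[-5.83749651e-04,  9.60348752e-01,  2.78800886e-01,
        -7.77186084e-02],
       [-2.33366227e-04, -2.78801057e-01,  9.60348851e-01,
        -1.66279538e-01],
       [ 9.99999802e-01,  4.95540596e-04,  3.86862984e-04,
         3.20001045e-04],
       [ 0.00000000e+00,  0.00000000e+00,  0.00000000e+00,
         1.00000000e+00]])}
```

View pics/scene0.png

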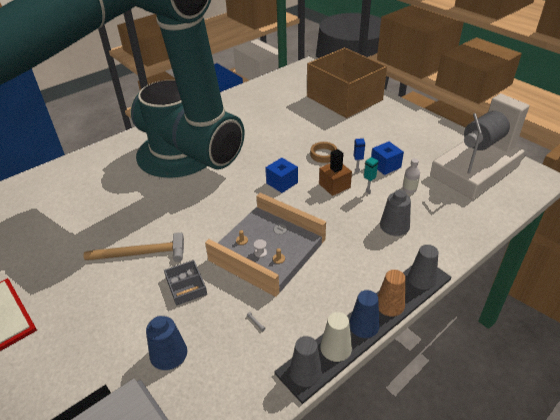

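View pics/side0.png

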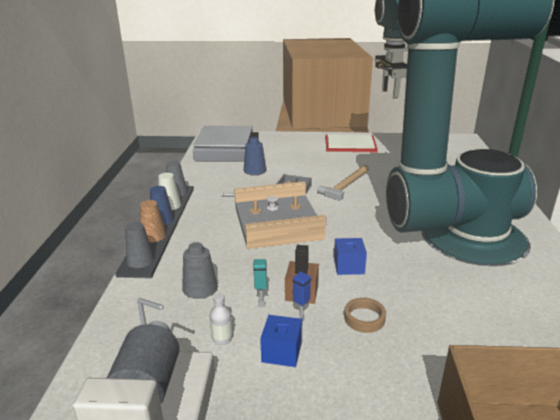

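View pics/wrist0.png

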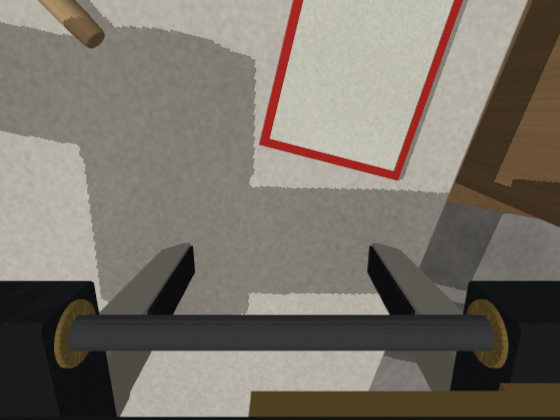

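```bash
cat > h.py <<'E'
from bench import manip
import cv2,numpy as np
def save(im,n,crop=None,s=1):
    if crop: x0,y0,x1,y1=crop; im=im[y0:y1,x0:x1]
    im=cv2.resize(im,None,fx=s,fy=s,interpolation=cv2.INTER_CUBIC)
    cv2.imwrite(f"pics/{n}.png",cv2.cvtColor(im,cv2.COLOR_RGB2BGR))
def cam(name,obs=None):
    c=manip.camera_info(name); K=np.array([[c['fx'],0,c['cx']],[0,c['fy'],c['cy']],[0,0,1]])
    if 'hand_eye' in c:
        o=obs if obs is not None else manip.get_obs(); T=np.eye(4); T[:3,:3]=o['tool_rot']; T[:3,3]=o['tool_pos']
        W=np.linalg.inv(T@c['hand_eye']); return K,W[:3,:3],W[:3,3]
    return K,cv2.Rodrigues(c['rvec'])[0],np.array(c['tvec'])
def proj(C,p):
    K,R,t=C; q=(K@(R@np.atleast_2d(p).T+t[:,None])).T; return q[:,:2]/q[:,2:]
def plane(C,uv,z):
    K,R,t=C; c=-R.T@t; out=[]
    for u,v in np.atleast_2d(uv):
        d=R.T@np.linalg.inv(K)@[u,v,1]; out.append(c+d*(z-c[2])/d[2])
    return np.array(out)
def tri(Cs,uvs):
    A=[];b=[]
    for (K,R,t),(u,v) in zip(Cs,uvs):
        d=R.T@np.linalg.inv(K)@[u,v,1]; d/=np.linalg.norm(d); P=np.eye(3)-np.outer(d,d); A.append(P); b.append(P@(-R.T@t))
    A=np.vstack(A);b=np.hstack(b); x=np.linalg.lstsq(A,b,rcond=None)[0]; return x, np.linalg.norm(A@x-b)
E
python3 - <<'E'
from h import *
a=cv2.imread('pics/scene0.png')[:,:,::-1]; save(a,'s1',(200,120,440,300),3.3)
b=cv2.imread('pics/side0.png')[:,:,::-1]; save(b,'d1',(180,160,400,360),3)
E
```

```text
(no output)
```

View pics/s1.png

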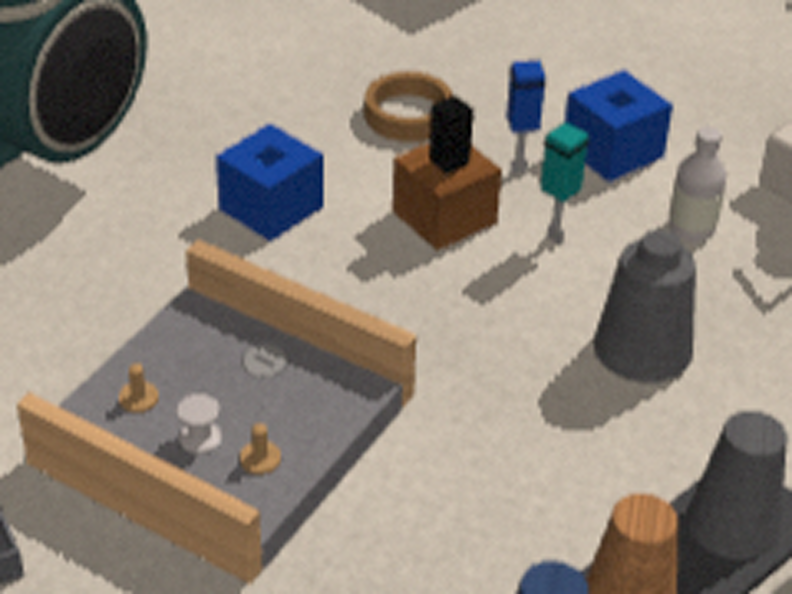

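View pics/d1.png

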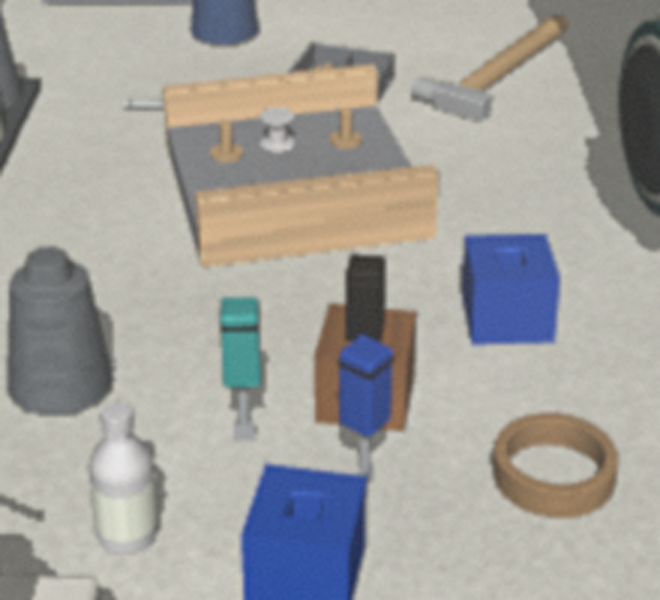

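```bash
python3 - <<'E'
from h import *
np.set_printoptions(precision=4,suppress=True)
S=cam('scene');D=cam('side')
s=lambda u,v:np.array([u/3.3+200,v/3.3+120]); d=lambda u,v:np.array([u/3+180,v/3+160])
for n,a,b in [('black top',(452,103),(366,261)),('blue top',(527,67),(366,346)),('teal top',(567,132),(240,304)),('oil top',(708,136),(117,408)),('peg1?',(136,368),(345,112)),('peg2',(260,428),(228,122)),('bobbin top',(198,407),(277,117))]:
    print(n,tri([S,D],[s(*a),d(*b)]))
print('stand top',plane(S,[s(393,172),s(442,207),s(500,182)],.064),'blk',plane(S,[s(452,103)],.128), plane(D,[d(366,261)],.128))
print('stand side',plane(D,[d(330,306),d(417,311)],.064), plane(D,[d(316,419),d(405,428)],0))
print('deck panel top', plane(S,[s(190,245),s(412,344),s(20,402),s(258,518)],.07))
print('cam',plane(S,[s(265,360)],.03))
print('conegrey base',plane(S,[s(645,355)],.0), 'blue block tops',plane(S,[s(270,155),s(622,98)],.064))
E
```

```text
black top (array([0.4802, 0.2761, 0.1274]), np.float64(0.00030560525073583343))
blue top (array([0.4788, 0.3739, 0.1208]), np.float64(0.00020546158680294984))
teal top (array([0.5705, 0.3267, 0.1208]), np.float64(0.0007047589653928445))
oil top (array([0.6441, 0.43  , 0.1062]), np.float64(0.001208220507663677))
peg1? (array([ 0.5058, -0.0974,  0.06  ]), np.float64(0.000986687724047421))
peg2 (array([ 0.6203, -0.066 ,  0.0616]), np.float64(0.0022334243167136843))
bobbin top (array([ 0.5721, -0.0863,  0.059 ]), np.float64(0.0012371627083360912))
stand top [[0.4592 0.2262 0.064 ]
 [0.5246 0.2239 0.064 ]
 [0.5336 0.2876 0.064 ]] blk [[0.4805 0.2755 0.128 ]] [[0.4803 0.2773 0.128 ]]
stand side [[0.5084 0.2443 0.064 ]
 [0.4403 0.2485 0.064 ]] [[0.5169 0.3044 0.    ]
 [0.4485 0.3126 0.    ]]
deck panel top [[ 0.4234  0.0215  0.07  ]
 [ 0.6379  0.0791  0.07  ]
 [ 0.4843 -0.1929  0.07  ]
 [ 0.6956 -0.1285  0.07  ]]
cam [[0.542  0.0048 0.03  ]]
conegrey base [[0.727 0.27  0.   ]] blue block tops [[0.3654 0.1594 0.064 ]
 [0.5205 0.467  0.064 ]]
```

```bash
R='{"delta_pos":[-0.96,0,-0.95],"twist":[0,0,0],"jaw":1}'; python3 -m jog '[{"delta_pos":[-0.5,0,-0.5],"twist":[0,0,0],"jaw":1},{"delta_pos":[-0.96,0,-0.95],"twist":[0,0,0],"jaw":1},{"delta_pos":[-0.96,0,-0.95],"twist":[0,0,0],"jaw":1},{"delta_pos":[-0.96,0,-0.95],"twist":[0,0,0],"jaw":1},{"delta_pos":[-0.96,0,-0.95],"twist":[0,0,0],"jaw":1},{"delta_pos":[-0.96,0,-0.95],"twist":[0,0,0],"jaw":1},{"delta_pos":[-0.96,0,-0.95],"twist":[0,0,0],"jaw":1},{"delta_pos":[-0.96,0,-0.95],"twist":[0,0,0],"jaw":1}]'
```

```text
time_s: 0.82
tool_pos: [0.3249, -0.3902, 0.2185]
tool_rot: [[-0.969, 0.0, 0.249], [-0.249, -0.0, -0.969], [-0.0, -1.0, 0.0]]
ft_force: [0.8, -0.2, 0.1]
finger_gap: 1.002
```

```bash
python3 -m jog '[{"delta_pos":[-0.96,0,-0.95],"twist":[0,0,0],"jaw":1},{"delta_pos":[-0.96,0,-0.95],"twist":[0,0,0],"jaw":1},{"delta_pos":[-0.96,0,-0.95],"twist":[0,0,0],"jaw":1},{"delta_pos":[-0.96,0,-0.95],"twist":[0,0,0],"jaw":1},{"delta_pos":[-0.96,0,-0.95],"twist":[0,0,0],"jaw":1},{"delta_pos":[-0.96,0,-0.95],"twist":[0,0,0],"jaw":1},{"delta_pos":[-0.96,0,-0.95],"twist":[0,0,0],"jaw":1},{"delta_pos":[-0.96,0,-0.95],"twist":[0,0,0],"jaw":1}]' && python3 -m jog '[{"delta_pos":[-0.96,0,-0.95],"twist":[0,0,0],"jaw":1},{"delta_pos":[-0.96,0,-0.95],"twist":[0,0,0],"jaw":1},{"delta_pos":[-0.96,0,-0.95],"twist":[0,0,0],"jaw":1},{"delta_pos":[-0.7,0,-0.7],"twist":[0,0,0],"jaw":1},{"delta_pos":[0,0,0],"twist":[0,0,0],"jaw":1},{"delta_pos":[0,0,0],"twist":[0,0,0],"jaw":1}]'
python3 - <<'E'
from h import *
o=manip.get_obs(); print(o['tool_pos'],o['joint_pos'],o['time_s'],abs(o['qvel']).max()); im=manip.camera('wrist'); save(im,'w1',None,1.4); np.savez('w1.npz',im=im,p=o['tool_pos'],R=o['tool_rot'])
E
```

```text
time_s: 1.48
tool_pos: [0.4913, -0.1118, 0.2187]
tool_rot: [[-0.968, 0.0, 0.249], [-0.249, -0.0, -0.968], [-0.0, -1.0, 0.0]]
ft_force: [0.4, -0.3, -0.1]
finger_gap: 0.996
time_s: 1.98
tool_pos: [0.5685, 0.0173, 0.218]
tool_rot: [[-0.968, -0.001, 0.251], [-0.251, -0.0, -0.968], [0.001, -1.0, -0.0]]
ft_force: [0.5, -0.7, -0.1]
finger_gap: 1.001
[0.56848537 0.01727875 0.21795973] [-8.26303563e-01 -6.57860822e+00  9.58916082e+01 -4.69830381e-03
  9.07605685e+01  7.46087215e+01] 1.9833 2.4242923491639847
```

View pics/w1.png

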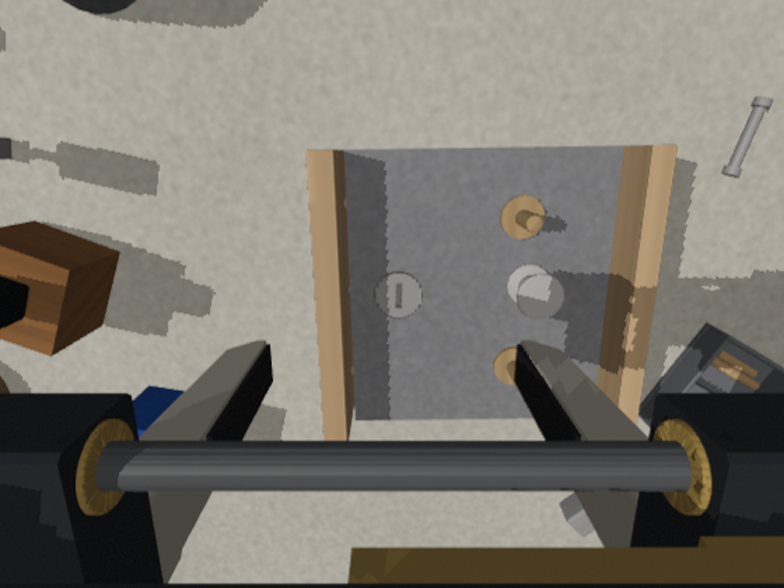

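```bash
python3 - <<'E'
from h import *
im=np.load('w1.npz')['im']; save(im,'w1c',(250,170,330,250),8); save(im,'w1d',(0,80,160,300),2.6)
E
```

```text
(no output)
```

View pics/w1c.png

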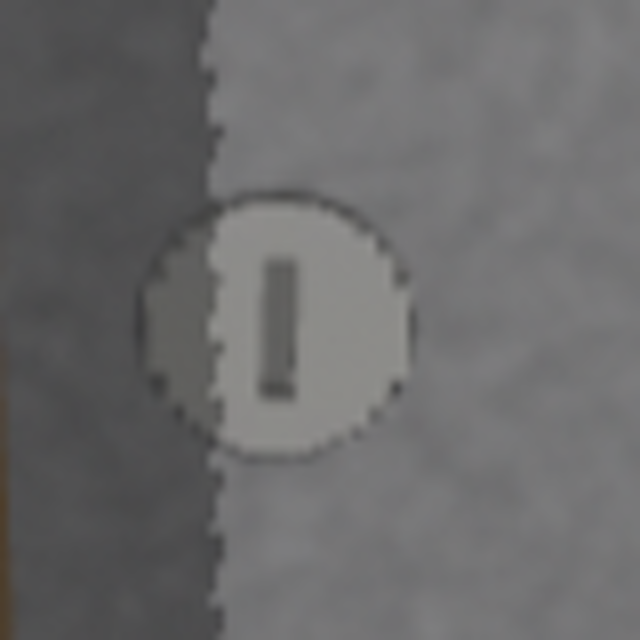

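View pics/w1d.png

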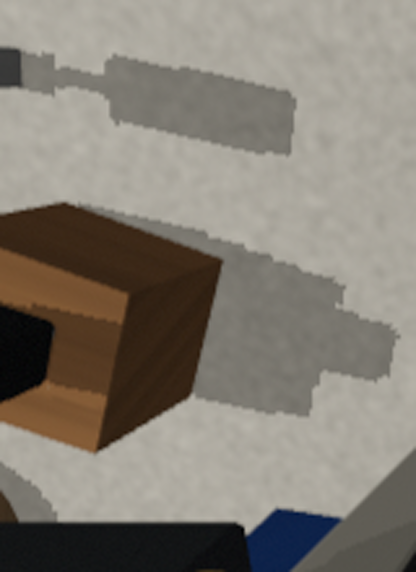

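```bash
python3 - <<'E'
from h import *
np.set_printoptions(precision=4,suppress=True)
f=np.load('w1.npz'); C=cam('wrist',dict(tool_pos=f['p'],tool_rot=f['R']))
c=lambda x,y:((x+.5)/8+249.5,(y+.5)/8+169.5)
P=plane(C,[c(276,325),c(138,325),c(414,325),c(276,188),c(276,462),c(281,260),c(277.5,397)],.03); print(P)
print('dia',np.linalg.norm(P[1]-P[2]),np.linalg.norm(P[3]-P[4]),'slot',np.linalg.norm(P[5]-P[6]),np.degrees(np.arctan2(*(P[5]-P[6])[[1,0]])))
g=lambda x,y:((x+.5)/1.4-.5,(y+.5)/1.4-.5)
# deck edges at z=.03 along shorter side; panel tops z=.07
Q=plane(C,[g(309,150),g(331,440),g(676,146),g(647,410),g(336,150),g(355,440)],.07); print(Q)
for a,b in ((0,1),(2,3),(4,5)): print(np.degrees(np.arctan2(*(Q[a]-Q[b])[[1,0]])))
d=lambda x,y:((x+.5)/2.6-.5,(y+.5)/2.6-.5+80)
print('stand top',plane(C,[d(129,293),d(97,450)],.064),plane(C,[d(221,261),d(192,395)],0))
E
```

```text
[[ 0.5404  0.0057  0.03  ]
 [ 0.5356  0.024   0.03  ]
 [ 0.5451 -0.0125  0.03  ]
 [ 0.559   0.0106  0.03  ]
 [ 0.5212  0.0007  0.03  ]
 [ 0.5494  0.0074  0.03  ]
 [ 0.5304  0.0029  0.03  ]]
dia 0.037701589010183285 0.03913757099642147 slot 0.019584740683935065 13.378307305039968
[[ 0.6307  0.0883  0.07  ]
 [ 0.4273  0.029   0.07  ]
 [ 0.6917 -0.1364  0.07  ]
 [ 0.5118 -0.1935  0.07  ]
 [ 0.635   0.0717  0.07  ]
 [ 0.4319  0.0113  0.07  ]]
16.27979369049675
17.59090354725693
16.575257397718985
stand top [[0.5103 0.2343 0.064 ]
 [0.4423 0.2423 0.064 ]] [[0.5087 0.2353 0.    ]
 [0.4413 0.2423 0.    ]]
```

```bash
python3 -m jog '[{"delta_pos":[0.07,0,-0.91],"twist":[0,0,0],"jaw":1},{"delta_pos":[0.07,0,-0.91],"twist":[0,0,0],"jaw":1},{"delta_pos":[0.07,0,-0.91],"twist":[0,0,0],"jaw":1},{"delta_pos":[0.07,0,-0.91],"twist":[0,0,0],"jaw":1},{"delta_pos":[0.07,0,-0.91],"twist":[0,0,0],"jaw":1},{"delta_pos":[0.07,0,-0.91],"twist":[0,0,0],"jaw":1},{"delta_pos":[0.07,0,-0.91],"twist":[0,0,0],"jaw":1},{"delta_pos":[0.07,0,-0.91],"twist":[0,0,0],"jaw":1}]' && python3 -m jog '[{"delta_pos":[0.07,0,-0.91],"twist":[0,0,0],"jaw":1},{"delta_pos":[0.07,0,-0.91],"twist":[0,-1,0],"jaw":1},{"delta_pos":[0,0,0],"twist":[0,-1,0],"jaw":1},{"delta_pos":[0,0,0],"twist":[0,-1,0],"jaw":1},{"delta_pos":[0,0,0],"twist":[0,-1,0],"jaw":1},{"delta_pos":[0,0,0],"twist":[0,-1,0],"jaw":1},{"delta_pos":[0,0,0],"twist":[0,-1,0],"jaw":1},{"delta_pos":[0,0,0],"twist":[0,-1,0],"jaw":1}]' && python3 -m jog '[{"delta_pos":[0,0,0],"twist":[0,-1,0],"jaw":0.6},{"delta_pos":[0,0,0],"twist":[0,-1,0],"jaw":0.6},{"delta_pos":[0,0,0],"twist":[0,-1,0],"jaw":0.6},{"delta_pos":[0,0,0],"twist":[0,-1,0],"jaw":0.6},{"delta_pos":[0,0,0],"twist":[0,-1,0],"jaw":0.6},{"delta_pos":[0,0,0],"twist":[0,-1,0],"jaw":0.6},{"delta_pos":[0,0,0],"twist":[0,-0.8,0],"jaw":0.6},{"delta_pos":[0,0,0],"twist":[0,0,0],"jaw":0.6}]'
python3 - <<'E'
from h import *
o=manip.get_obs(); print(o['tool_pos'],o['joint_pos'],o['time_s'],abs(o['qvel']).max()); im=manip.camera('wrist'); save(im,'w2',None,1.4); np.savez('w2.npz',im=im,p=o['tool_pos'],R=o['tool_rot'])
print(np.degrees(np.arctan2(o['tool_rot'][1,2],o['tool_rot'][0,2])))
E
```

```text
time_s: 2.7
tool_pos: [0.497, 0.2231, 0.2189]
tool_rot: [[-0.969, 0.001, 0.247], [-0.247, 0.0, -0.969], [-0.001, -1.0, 0.0]]
ft_force: [0.4, 0.2, -0.0]
finger_gap: 0.999
time_s: 3.37
tool_pos: [0.4801, 0.2738, 0.2188]
tool_rot: [[-0.648, 0.0, 0.761], [-0.761, -0.0, -0.648], [-0.0, -1.0, 0.0]]
ft_force: [0.2, 0.1, 0.2]
finger_gap: 0.999
time_s: 4.03
tool_pos: [0.4801, 0.2739, 0.2188]
tool_rot: [[-0.113, 0.0, 0.994], [-0.994, -0.0, -0.113], [0.0, -1.0, 0.0]]
ft_force: [-0.1, -0.0, 0.3]
finger_gap: 0.607
[0.48010788 0.27390769 0.21883842] [ 2.70674120e+01 -8.69805592e+00  9.77216261e+01 -1.14681090e-02
  9.09606710e+01  3.35293738e+01] 4.0333 8.190961123350313
-6.462155459650156
```

View pics/w2.png

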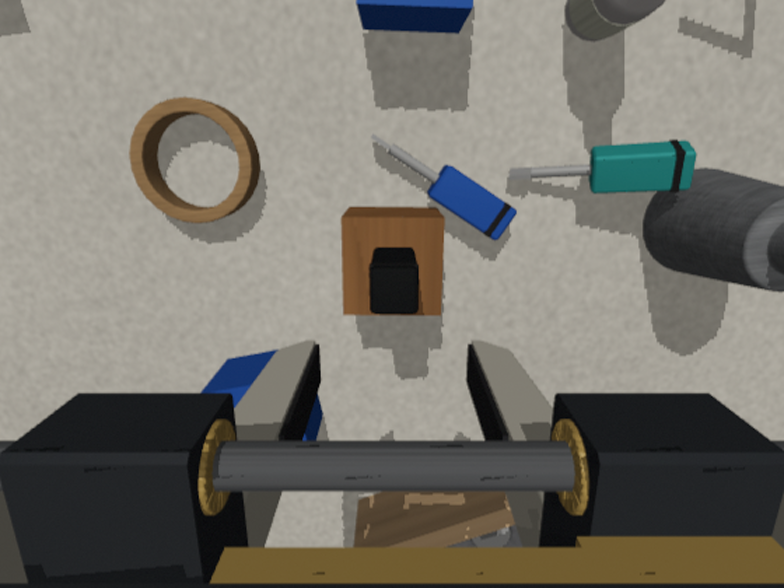

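```bash
python3 - <<'E'
from h import *
im=np.load('w2.npz')['im']; im=np.clip(im.astype(float)**.6*255**.4*1.2,0,255).astype(np.uint8); save(im,'w2c',(235,140,325,235),7)
E
```

```text
(no output)
```

View pics/w2c.png

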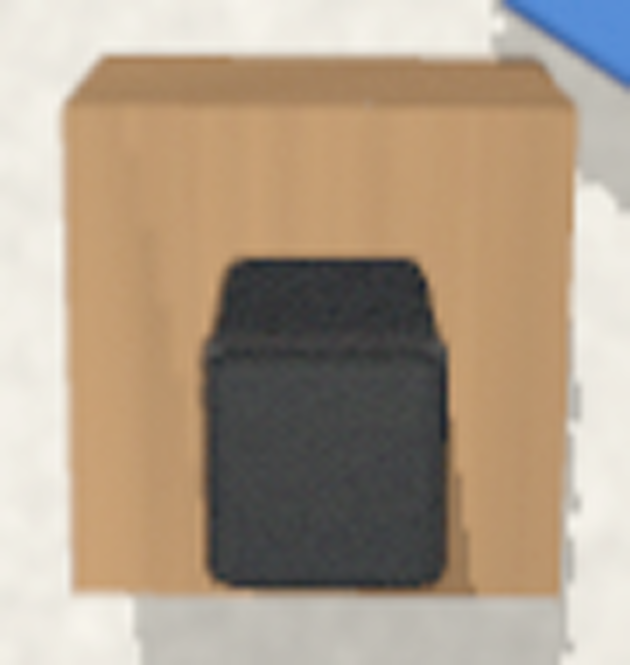

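```bash
python3 - <<'E'
from h import *
np.set_printoptions(precision=4,suppress=True)
f=np.load('w2.npz'); C=cam('wrist',dict(tool_pos=f['p'],tool_rot=f['R']))
d=lambda x,y:((x+.5)/7-.5+235,(y+.5)/7-.5+140)
yaw=lambda v:np.degrees(np.arctan2(v[1],v[0]))
P=plane(C,[d(64,103),d(576,105),d(73,592),d(560,592)],.064); print('stand',P.mean(0),P, [np.linalg.norm(P[a]-P[b]) for a,b in((0,1),(2,3),(0,2),(1,3))],yaw(P[1]-P[0]),yaw(P[3]-P[2]),yaw(P[0]-P[2]),yaw(P[1]-P[3]))
Q=plane(C,[d(206,350),d(447,350),d(211,587),d(444,587)],.128); print('handle',Q.mean(0),[np.linalg.norm(Q[a]-Q[b]) for a,b in((0,1),(2,3),(0,2),(1,3))],yaw(Q[1]-Q[0]))
E
```

```text
stand [0.4798 0.2739 0.064 ] [[0.4497 0.3125 0.064 ]
 [0.5183 0.3045 0.064 ]
 [0.441  0.2432 0.064 ]
 [0.5103 0.2354 0.064 ]] [np.float64(0.06913411694883409), np.float64(0.06974791849587286), np.float64(0.06983538274317819), np.float64(0.06956216817701733)] -6.652238167740777 -6.429647344696883 82.88610026650777 83.38942410130753
handle [0.4812 0.2758 0.128 ] [np.float64(0.026829464828025198), np.float64(0.026702741248411578), np.float64(0.02789019474299192), np.float64(0.027889755658431173)] -6.4293432909445505
```

```bash
python3 -m jog '[{"delta_pos":[-0.05,0.6,0.03],"twist":[0,0,0],"jaw":0.6},{"delta_pos":[0,0.8,0],"twist":[0,0,0],"jaw":0.6},{"delta_pos":[0,0.8,0],"twist":[0,0,0],"jaw":0.6},{"delta_pos":[0,0.8,0],"twist":[0,0,0],"jaw":0.6},{"delta_pos":[0,0.7,0],"twist":[0,0,0],"jaw":0.6},{"delta_pos":[0,0.6,0],"twist":[0,0,0],"jaw":0.6},{"delta_pos":[0,0.3,0],"twist":[0,0,0],"jaw":0.6},{"delta_pos":[0,0,0],"twist":[0,0,0],"jaw":0.6}]' 10 && python3 -m jog '[{"delta_pos":[0,0,0],"twist":[0,0,0],"jaw":0.25},{"delta_pos":[0,0,0],"twist":[0,0,0],"jaw":0.2},{"delta_pos":[0,0,0],"twist":[0,0,0],"jaw":0.2},{"delta_pos":[0,0,0],"twist":[0,0,0],"jaw":0.2},{"delta_pos":[0,0,0],"twist":[0,0,0],"jaw":0.2},{"delta_pos":[0,0,0],"twist":[0,0,0],"jaw":0.2}]' 20
```

```text
time_s: 4.75
tool_pos: [0.4803, 0.2757, 0.0788]
tool_rot: [[-0.117, -0.002, 0.993], [-0.993, -0.001, -0.117], [0.002, -1.0, -0.002]]
ft_force: [0.3, 0.2, -0.1]
finger_gap: 0.602
time_s: 5.25
tool_pos: [0.4813, 0.2768, 0.0814]
tool_rot: [[-0.115, 0.001, 0.993], [-0.993, 0.0, -0.115], [-0.001, -1.0, 0.001]]
ft_force: [-1.2, 0.1, 5.4]
finger_gap: 0.3
```

```bash
python3 -m jog '[{"delta_pos":[0,0,0],"twist":[0,0,0],"jaw":0.1},{"delta_pos":[0,0,0],"twist":[0,0,0],"jaw":0.1},{"delta_pos":[0,0,0],"twist":[0,0,0],"jaw":0.1}]' 55 && python3 -m jog '[{"delta_pos":[0,-0.2,0],"twist":[0,0,0],"jaw":0.1},{"delta_pos":[0,-0.4,0],"twist":[0,0,0],"jaw":0.1},{"delta_pos":[0,-0.6,0],"twist":[0,0,0],"jaw":0.1},{"delta_pos":[0,-0.7,0],"twist":[0,0,0],"jaw":0.1},{"delta_pos":[0,-0.7,0],"twist":[0,0,0],"jaw":0.1},{"delta_pos":[0,-0.6,0],"twist":[0,0,0],"jaw":0.1},{"delta_pos":[0,-0.4,0],"twist":[0,0,0],"jaw":0.1},{"delta_pos":[0,0,0],"twist":[0,0,0],"jaw":0.1}]'
python3 - <<'E'
from h import *
o=manip.get_obs(); print(o['tool_pos'],o['ft_force'],o['torque'],o['time_s'],abs(o['qvel']).max()); im=manip.camera('wrist'); save(im,'w3',None,1.4); np.savez('w3.npz',im=im,p=o['tool_pos'],R=o['tool_rot'])
im=manip.camera('side'); save(im,'d3',(230,140,380,310),4);im=manip.camera('scene'); save(im,'s3',(270,80,400,220),4)
E
```

```text
time_s: 5.5
tool_pos: [0.4813, 0.2768, 0.0814]
tool_rot: [[-0.114, 0.001, 0.993], [-0.993, 0.0, -0.114], [-0.001, -1.0, 0.001]]
ft_force: [-1.3, -1.3, 5.7]
finger_gap: 0.302
time_s: 6.17
tool_pos: [0.4817, 0.277, 0.192]
tool_rot: [[-0.114, 0.003, 0.993], [-0.993, 0.002, -0.114], [-0.002, -1.0, 0.003]]
ft_force: [0.4, 1.2, -0.4]
finger_gap: 0.297
[0.48173529 0.27704416 0.19196015] [ 0.44574828  1.22239109 -0.3613629 ] [-0.08430884 -0.09962263 -0.06126635] 6.1667 2.9615242556367254
```

View pics/w3.png

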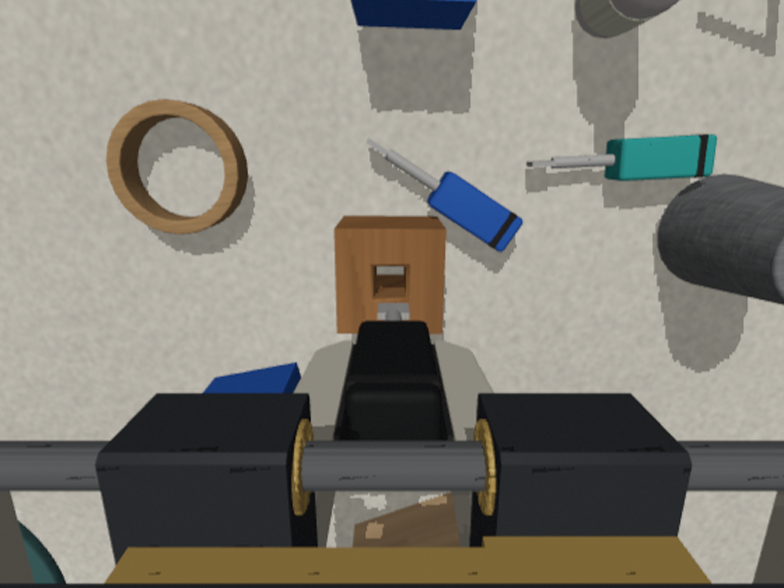

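View pics/d3.png

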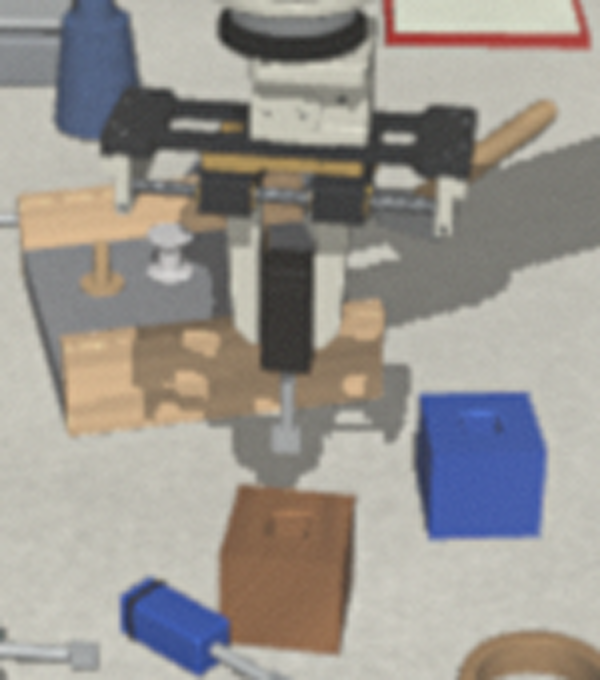

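View pics/s3.png

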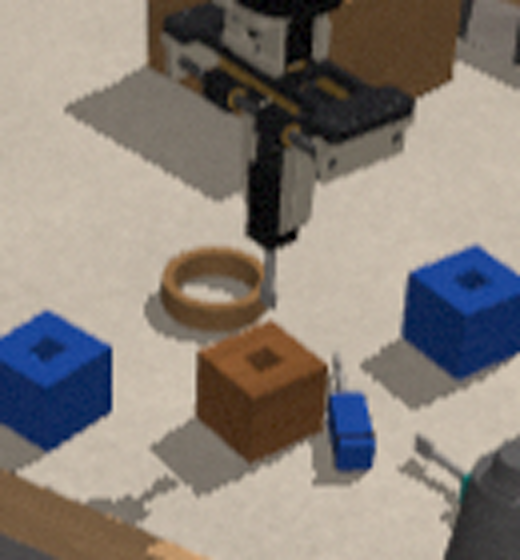

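```bash
python3 - <<'E'
from h import *
np.set_printoptions(precision=4,suppress=True)
f=np.load('w3.npz');im=f['im']; im=np.clip(im.astype(float)**.6*255**.4*1.2,0,255).astype(np.uint8); save(im,'w3c',(230,145,330,265),5.5)
o=dict(tool_pos=f['p'],tool_rot=f['R']); C=cam('wrist',o)
for dx in (-.002,0,.002):
  L=[[dx+sx,.071,sz] for sx in(-.00175,.00175) for sz in(-.008,.008)]+[[dx-.014,.013,-.014],[dx-.014,.013,.014],[dx-.014,-.051,-.014],[dx-.014,-.051,.014]]
  q=proj(C,(f['R']@np.array(L).T).T+f['p']); print(dx,((q-[230,145]+.5)*5.5-.5).tolist())
print('stand hole', ((proj(C,[[.4798,.2739,.064]])-[230,145]+.5)*5.5-.5))
E
```

```text
-0.002 [[218.5816615254196, 371.1539343836877], [338.6205899521059, 371.2312800271102], [218.81061502932718, 396.14225619442465], [338.37983402732584, 396.2194885943621], [139.91403510387346, 424.89613989199745], [415.6007807572098, 425.07471546870875], [71.78439500679445, 726.9359319358822], [480.0710463177477, 727.2082176814872]]
0 [[218.7127118682974, 385.4569613534324], [338.48278403800003, 385.5342423597068], [218.94064292864303, 410.33369217163], [338.2431032712943, 410.41085959546325], [140.3169696543916, 443.495908138861], [415.19393741447345, 443.67428328916685], [72.67623775660834, 753.1308167882273], [479.18930666241766, 753.4025947750536]]
0.002 [[218.84317648734952, 399.69606156444166], [338.34559404611684, 399.773277738175], [219.0700919378097, 424.4619472275401], [338.1069812514294, 424.53904948777534], [140.71754406931558, 461.9867307145167], [414.7894771439657, 462.1649047195343], [73.56036585232187, 779.0991095917688], [478.31519446270124, 779.3703783980268]]
stand hole [[267.0582 311.3056]]
```

View pics/w3c.png

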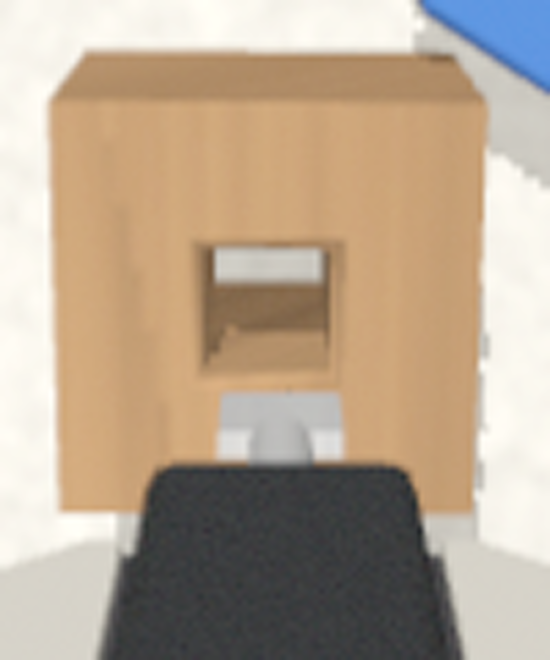

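```bash
python3 - <<'E'
from h import *
np.set_printoptions(precision=1,suppress=True)
f=np.load('w3.npz')
o=dict(tool_pos=f['p'],tool_rot=f['R']); C=cam('wrist',o)
for ty in (.0714,.0754):
 for dx in (-.002,0,.002):
  L=[[dx-.00175,ty,-.008],[dx-.00175,ty,.008],[dx-.00175,ty-.016,-.008],[dx-.014,ty-.058,-.014],[dx-.014,ty-.058,.014]]
  q=proj(C,(f['R']@np.array(L).T).T+f['p']); print(ty,dx,((q-[230,145]+.5)*5.5-.5).ravel())
E
```

```text
0.0714 -0.002 [218.7 370.3 338.5 370.3 214.5 408.  140.2 423.6 415.3 423.8]
0.0714 0 [218.8 384.6 338.4 384.6 214.7 423.1 140.6 442.2 414.9 442.4]
0.0714 0.002 [218.9 398.8 338.3 398.8 214.8 438.2 141.  460.6 414.5 460.8]
0.0754 -0.002 [219.6 361.5 337.7 361.6 215.6 398.1 143.  411.2 412.7 411.4]
0.0754 0 [219.8 375.6 337.5 375.7 215.8 413.  143.4 429.4 412.3 429.6]
0.0754 0.002 [219.9 389.7 337.4 389.7 215.9 427.9 143.8 447.5 411.9 447.7]
```

```bash
python3 -m jog '[{"delta_pos":[0,0,0],"twist":[0,-0.995,0],"jaw":0.1},{"delta_pos":[0,0,0],"twist":[0,-0.995,0],"jaw":0.1},{"delta_pos":[0,0,0],"twist":[0,-0.995,0],"jaw":0.1},{"delta_pos":[0,0,0],"twist":[0,-0.995,0],"jaw":0.1},{"delta_pos":[0.5,0,-0.019],"twist":[0,0,0],"jaw":0.1},{"delta_pos":[0.9,0,-0.019],"twist":[0,0,0],"jaw":0.1},{"delta_pos":[0.95,0,-0.019],"twist":[0,0,0],"jaw":0.1},{"delta_pos":[0.95,0,-0.019],"twist":[0,0,0],"jaw":0.1}]' && python3 -m jog '[{"delta_pos":[0.95,0,-0.019],"twist":[0,0,0],"jaw":0.1},{"delta_pos":[0.95,0,-0.019],"twist":[0,0,0],"jaw":0.1},{"delta_pos":[0.95,0,-0.019],"twist":[0,0,0],"jaw":0.1},{"delta_pos":[0.95,0,-0.019],"twist":[0,0,0],"jaw":0.1},{"delta_pos":[0.95,0,-0.019],"twist":[0,0,0],"jaw":0.1},{"delta_pos":[0.7,0,-0.019],"twist":[0,0,0],"jaw":0.1},{"delta_pos":[0.44,0,-0.019],"twist":[0,0,0],"jaw":0.1},{"delta_pos":[0,0,0],"twist":[0,0,0],"jaw":0.1}]' && python3 -m jog '[{"delta_pos":[0,0.7,0],"twist":[0,0,0],"jaw":0.1},{"delta_pos":[0,0.8,0],"twist":[0,0,0],"jaw":0.1},{"delta_pos":[0,0.6,0],"twist":[0,0,0],"jaw":0.1},{"delta_pos":[0,0.2,0],"twist":[0,0,0],"jaw":0.1},{"delta_pos":[0,0,0],"twist":[0,0,0],"jaw":0.1}]'
python3 - <<'E'
from h import *
o=manip.get_obs(); print(o['tool_pos'],o['joint_pos'],o['ft_force'],o['torque'],o['time_s'],abs(o['qvel']).max()); im=manip.camera('wrist'); save(im,'w4',None,1.4); np.savez('w4.npz',im=im,p=o['tool_pos'],R=o['tool_rot'])
im=np.clip(im.astype(float)**.6*255**.4*1.2,0,255).astype(np.uint8);save(im,'w4c',(230,145,330,265),5.5)
im=manip.camera('side'); save(im,'d4',(230,140,330,240),6)
im=manip.camera('scene'); save(im,'s4',(220,160,340,280),5)
E
```

```text
time_s: 6.98
tool_pos: [0.5011, 0.1787, 0.187]
tool_rot: [[0.231, -0.002, 0.973], [-0.973, -0.001, 0.231], [0.0, -1.0, -0.002]]
ft_force: [0.3, -0.2, -1.4]
finger_gap: 0.298
time_s: 7.65
tool_pos: [0.5384, 0.0051, 0.1874]
tool_rot: [[0.228, -0.002, 0.974], [-0.974, -0.0, 0.228], [-0.0, -1.0, -0.002]]
ft_force: [-0.7, 0.2, -1.6]
finger_gap: 0.299
time_s: 8.07
tool_pos: [0.5375, 0.0077, 0.1178]
tool_rot: [[0.231, -0.003, 0.973], [-0.973, 0.0, 0.231], [-0.001, -1.0, -0.003]]
ft_force: [0.1, 0.2, -1.5]
finger_gap: 0.299
[0.53750126 0.00774282 0.11779605] [-1.90048124e+00 -7.92656161e+00  1.06480320e+02  1.22631727e-02
  8.16262389e+01 -1.52684440e+01] [ 0.12532716  0.20351249 -1.45754777] [-0.01339174 -0.0833074  -0.00801835] 8.0667 2.5625602284263462
```

View pics/w4c.png

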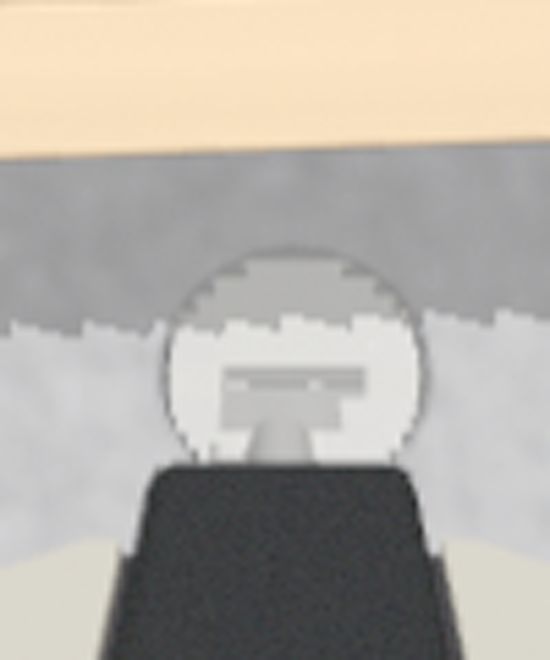

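View pics/s4.png

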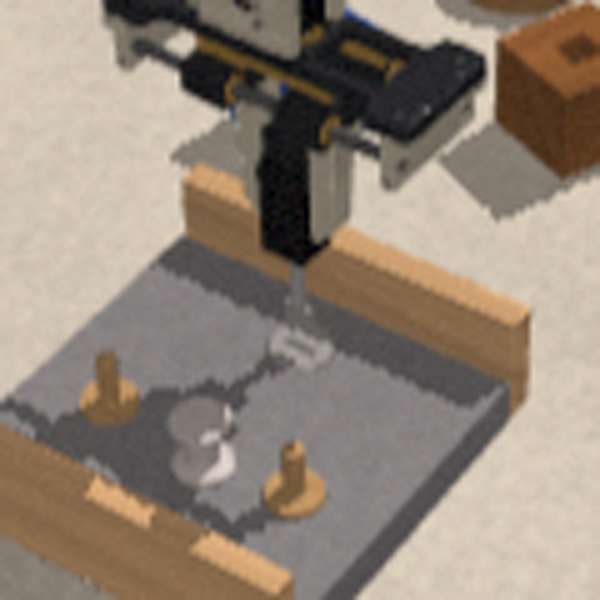

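```bash
cat > rel.py <<'E'
from h import *
np.set_printoptions(precision=4,suppress=True)
def tp(f,uv,ty):  # pixel->tool coords at tool y=ty
    c=manip.camera_info('wrist'); H=c['hand_eye']; out=[]
    for u,v in uv:
        d=H[:3,:3]@[(u-c['cx'])/c['fx'],(v-c['cy'])/c['fy'],1]; out.append(H[:3,3]+d*(ty-H[1,3])/d[1])
    return np.array(out)
E
python3 - <<'E'
from rel import *
f=np.load('w4.npz'); w=lambda x,y:((x+.5)/5.5-.5+230,(y+.5)/5.5-.5+145)
yd=f['p'][2]-.03
T=tp(f,[w(166,370),w(428,370),w(295,244),w(222,367),w(366,367)],yd); print('disc L,R,top; slot far L,R',T)
for ty in(.0714,.0754): print(ty,tp(f,[w(218,391),w(342,391)],ty))
C=cam('wrist',dict(tool_pos=f['p'],tool_rot=f['R']))
print((proj(C,[[.5404,.0057,.03]])-[230,145]+.5)*5.5-.5)
E
```

```text
disc L,R,top; slot far L,R [[ 0.0014  0.0878 -0.0162]
 [ 0.0013  0.0878  0.0212]
 [-0.0171  0.0878  0.0021]
 [ 0.0009  0.0878 -0.0082]
 [ 0.0009  0.0878  0.0123]]
0.0714 [[-0.0008  0.0714 -0.0082]
 [-0.0008  0.0714  0.0084]]
0.0754 [[ 0.0005  0.0754 -0.0084]
 [ 0.0005  0.0754  0.0085]]
[[297.8602 379.4087]]
```

```bash
python3 -m jog '[{"delta_pos":[0,0,0.073],"twist":[0,0,0],"jaw":0.1},{"delta_pos":[0,0.15,0],"twist":[0,0,0],"jaw":0.1},{"delta_pos":[0,0.12,0],"twist":[0,0,0],"jaw":0.1},{"delta_pos":[0,0,0],"twist":[0,0,0],"jaw":0.1}]'
python3 - <<'E'
from h import *
o=manip.get_obs(); print(o['tool_pos'],o['ft_force'],o['torque'],o['time_s'],abs(o['qvel']).max()); im=manip.camera('wrist'); np.savez('w5.npz',im=im,p=o['tool_pos'],R=o['tool_rot'])
im=np.clip(im.astype(float)**.6*255**.4*1.2,0,255).astype(np.uint8);save(im,'w5c',(245,170,315,235),9)
E
```

```text
time_s: 8.55
tool_pos: [0.5403, 0.0074, 0.1108]
tool_rot: [[0.23, -0.001, 0.973], [-0.973, -0.0, 0.23], [-0.0, -1.0, -0.001]]
ft_force: [0.3, 0.3, -1.0]
finger_gap: 0.298
[0.54034972 0.00742289 0.11081291] [ 0.26878443  0.33946398 -1.01891972] [-0.06021657 -0.1288091   0.00062486] 8.55 0.7422032692137711
```

View pics/w5c.png

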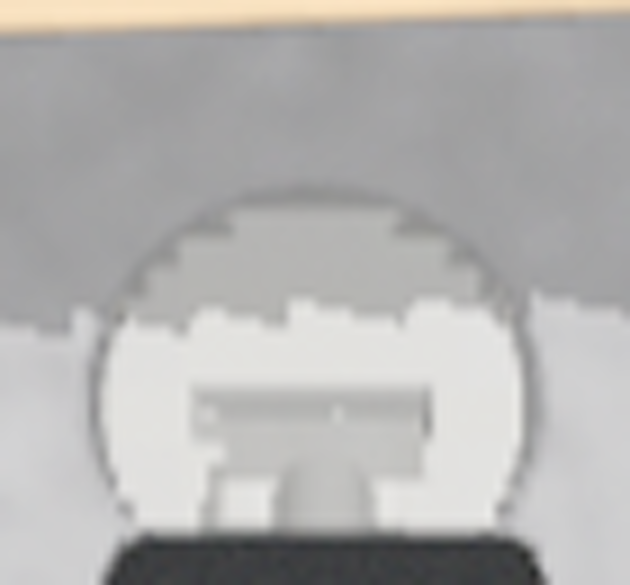

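```bash
python3 - <<'E'
from h import *
im=np.load('w5.npz')['im']; g=im[200:230,255:305].astype(float); print(im[208:226,270:290:4,0])
g=np.clip((g-90)*2.2,0,255).astype(np.uint8); save(g,'w5d',None,15)
E
```

```text
[[154 154 154 154 154]
 [154 153 154 154 154]
 [154 154 154 154 154]
 [154 154 153 153 154]
 [144 144 144 144 144]
 [121 121 121 121 121]
 [109 108 108 108 108]
 [106 106 106 123 106]
 [112 112 112 128 114]
 [120 122 121 121 123]
 [121 121 120 121 123]
 [123 121 120 122 122]
 [125 121 119 121 122]
 [122 121 115 121 123]
 [119 121 111 120 123]
 [137 141 111 121 130]
 [150 157 111 120 131]
 [151 156 111 120 122]]
```

View pics/w5d.png

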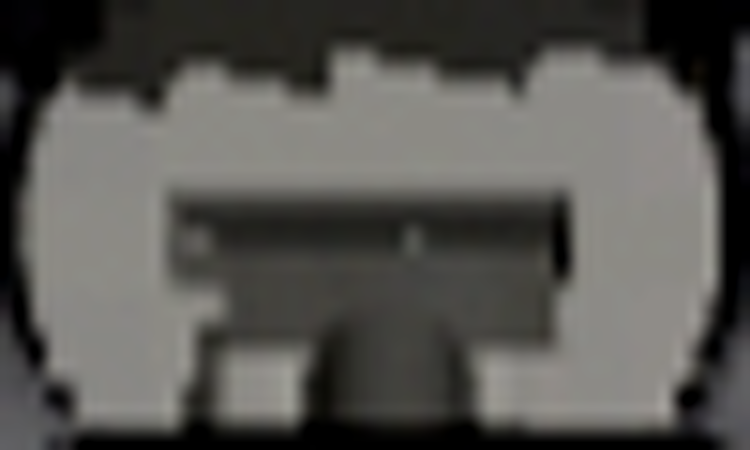

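```bash
python3 - <<'E'
from rel import *
f=np.load('w5.npz'); yd=f['p'][2]-.03; print(yd)
print('slot c',tp(f,[(279.1,212.3),(279.1,215.45),(279.1,218.6)],yd))
for ty in(.0714,.0734,.0754): print(ty,tp(f,[(280,216.1)],ty)+[.00175,0,0])
E
```

```text
0.08081291345049382
slot c [[-0.0005  0.0808 -0.001 ]
 [ 0.0021  0.0808 -0.001 ]
 [ 0.0046  0.0808 -0.001 ]]
0.0714 [[ 0.0013  0.0714 -0.0003]]
0.0734 [[ 0.0019  0.0734 -0.0003]]
0.0754 [[ 0.0026  0.0754 -0.0003]]
```

```bash
python3 -m jog '[{"delta_pos":[-0.007,0,-0.022],"twist":[0,0,0],"jaw":0.1},{"delta_pos":[0,0.05,0],"twist":[0,0,0],"jaw":0.1},{"delta_pos":[0,0.05,0],"twist":[0,0,0],"jaw":0.1},{"delta_pos":[0,0.04,0],"twist":[0,0,0],"jaw":0.1},{"delta_pos":[0,0,0],"twist":[0,0,0],"jaw":0.1}]' && python3 -m jog '[{"delta_pos":[0,0.04,0],"twist":[0,0,0],"jaw":0.1},{"delta_pos":[0,0.0,0],"twist":[0,0,0],"jaw":0.1}]' &&  python3 -m jog '[{"delta_pos":[0,0.03,0],"twist":[0,0,0],"jaw":0.1},{"delta_pos":[0,0.0,0],"twist":[0,0,0],"jaw":0.1}]'
```

```text
time_s: 9.02
tool_pos: [0.5398, 0.0075, 0.107]
tool_rot: [[0.23, -0.0, 0.973], [-0.973, 0.0, 0.23], [-0.0, -1.0, -0.0]]
ft_force: [-0.4, -0.0, -1.8]
finger_gap: 0.302
time_s: 9.18
tool_pos: [0.5399, 0.0075, 0.106]
tool_rot: [[0.231, -0.0, 0.973], [-0.973, 0.0, 0.231], [-0.0, -1.0, -0.0]]
ft_force: [-0.9, 0.1, -1.4]
finger_gap: 0.296
time_s: 9.35
tool_pos: [0.5399, 0.0075, 0.1051]
tool_rot: [[0.23, -0.0, 0.973], [-0.973, -0.0, 0.23], [-0.0, -1.0, -0.0]]
ft_force: [-0.5, 0.5, -1.6]
finger_gap: 0.298
```

```bash
python3 -m jog '[{"delta_pos":[0,0.03,0],"twist":[0,0,0],"jaw":0.1},{"delta_pos":[0,0.0,0],"twist":[0,0,0],"jaw":0.1}]' &&  python3 -m jog '[{"delta_pos":[0,0.03,0],"twist":[0,0,0],"jaw":0.1},{"delta_pos":[0,0.0,0],"twist":[0,0,0],"jaw":0.1}]'
python3 - <<'E'
from h import *
o=manip.get_obs(); print(o['tool_pos'],o['ft_force'],o['torque'],o['time_s'],abs(o['qvel']).max()); im=manip.camera('wrist'); np.savez('w6.npz',im=im,p=o['tool_pos'],R=o['tool_rot'])
g=np.clip((im[200:230,255:305].astype(float)-90)*2.2,0,255).astype(np.uint8); save(g,'w6d',None,15)
E
```

```text
time_s: 9.52
tool_pos: [0.5399, 0.0075, 0.1042]
tool_rot: [[0.23, -0.0, 0.973], [-0.973, -0.0, 0.23], [0.0, -1.0, -0.0]]
ft_force: [0.1, 0.4, -0.4]
finger_gap: 0.295
time_s: 9.68
tool_pos: [0.5399, 0.0075, 0.1033]
tool_rot: [[0.231, -0.0, 0.973], [-0.973, 0.0, 0.231], [-0.0, -1.0, -0.0]]
ft_force: [-0.4, -0.5, -2.2]
finger_gap: 0.297
[0.53985127 0.00748447 0.10329572] [-0.43414814 -0.51690528 -2.22400538] [-0.03149614 -0.12172732 -0.01746414] 9.6833 0.16862398166437634
```

View pics/w6d.png

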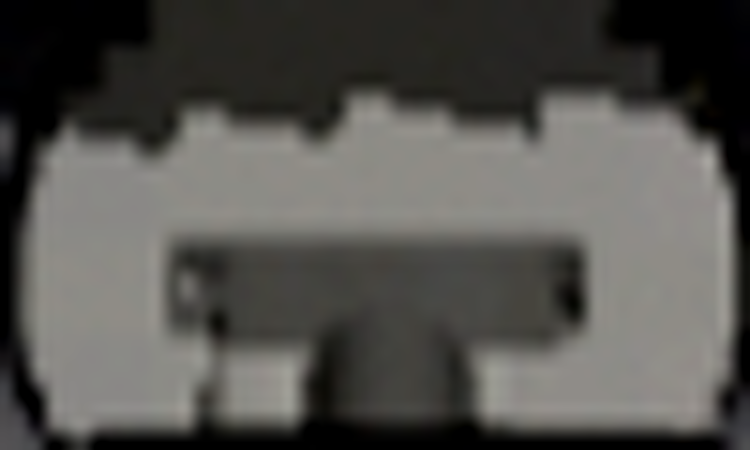

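```bash
python3 -m jog '[{"delta_pos":[0,0.03,0],"twist":[0,0,0],"jaw":0.1},{"delta_pos":[0,0.0,0],"twist":[0,0,0],"jaw":0.1}]' &&  python3 -m jog '[{"delta_pos":[0,0.03,0],"twist":[0,0,0],"jaw":0.1},{"delta_pos":[0,0.0,0],"twist":[0,0,0],"jaw":0.1}]'
```

```text
time_s: 9.9
tool_pos: [0.5399, 0.0075, 0.1024]
tool_rot: [[0.231, -0.0, 0.973], [-0.973, -0.0, 0.231], [-0.0, -1.0, -0.0]]
ft_force: [0.1, 0.3, -2.2]
finger_gap: 0.301
time_s: 10.07
tool_pos: [0.5398, 0.0075, 0.1015]
tool_rot: [[0.23, -0.0, 0.973], [-0.973, -0.0, 0.23], [-0.0, -1.0, -0.0]]
ft_force: [0.5, 0.1, -1.4]
finger_gap: 0.296
```

```bash
python3 -m jog '[{"delta_pos":[0,0.03,0],"twist":[0,0,0],"jaw":0.1},{"delta_pos":[0,0.0,0],"twist":[0,0,0],"jaw":0.1}]' &&  python3 -m jog '[{"delta_pos":[0,0.03,0],"twist":[0,0,0],"jaw":0.1},{"delta_pos":[0,0.0,0],"twist":[0,0,0],"jaw":0.1}]'
python3 - <<'E'
from h import *
o=manip.get_obs(); print(o['tool_pos'],o['ft_force'],o['torque'],o['time_s'],abs(o['qvel']).max()); im=manip.camera('wrist'); np.savez('w7.npz',im=im,p=o['tool_pos'],R=o['tool_rot'])
g=np.clip((im[200:230,255:305].astype(float)-90)*2.2,0,255).astype(np.uint8); save(g,'w7d',None,15)
E
```

```text
time_s: 10.23
tool_pos: [0.5398, 0.0075, 0.1006]
tool_rot: [[0.23, -0.0, 0.973], [-0.973, 0.0, 0.23], [-0.0, -1.0, -0.0]]
ft_force: [-1.0, 0.6, -0.9]
finger_gap: 0.298
time_s: 10.4
tool_pos: [0.5398, 0.0075, 0.0997]
tool_rot: [[0.23, -0.0, 0.973], [-0.973, -0.0, 0.23], [-0.0, -1.0, -0.0]]
ft_force: [-1.1, -0.5, -0.5]
finger_gap: 0.3
[0.53984518 0.00746206 0.09967131] [-1.14495317 -0.52842864 -0.52843997] [-0.04106883 -0.0912125   0.03173654] 10.4 0.2162887802005878
```

View pics/w7d.png

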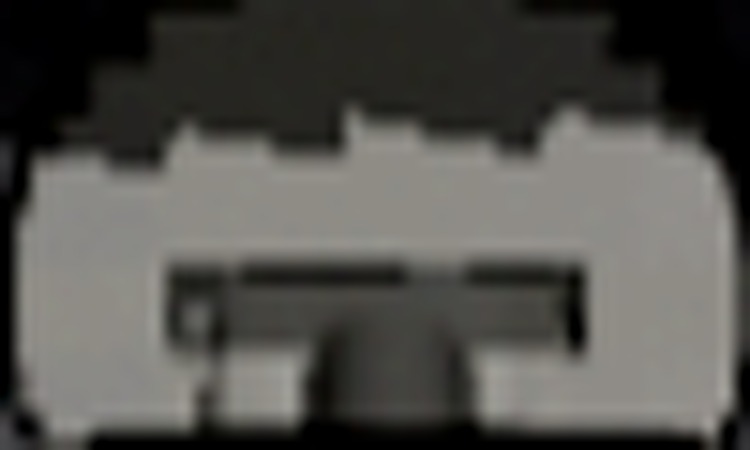

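```bash
python3 -m jog '[{"delta_pos":[0,0.02,0],"twist":[0,0,0],"jaw":0.1},{"delta_pos":[0,0.0,0],"twist":[0,0,0],"jaw":0.1}]' 60 &&  python3 -m jog '[{"delta_pos":[0,0.01,0],"twist":[0,0,0],"jaw":0.1},{"delta_pos":[0,0.0,0],"twist":[0,0,0],"jaw":0.1}]'
```

```text
time_s: 10.62
tool_pos: [0.5399, 0.0075, 0.0992]
tool_rot: [[0.231, -0.0, 0.973], [-0.973, 0.0, 0.231], [-0.0, -1.0, -0.0]]
ft_force: [-0.1, 0.5, -1.2]
finger_gap: 0.299
time_s: 10.78
tool_pos: [0.5399, 0.0075, 0.0989]
tool_rot: [[0.231, -0.0, 0.973], [-0.973, 0.0, 0.231], [-0.0, -1.0, -0.0]]
ft_force: [-0.2, -0.8, -0.8]
finger_gap: 0.298
```

```bash
python3 -m jog '[{"delta_pos":[0,0,0.003],"twist":[0,0.5,0],"jaw":0.1},{"delta_pos":[0,0,0.003],"twist":[0,0.5,0],"jaw":0.1},{"delta_pos":[0,0,0.003],"twist":[0,0.5,0],"jaw":0.1},{"delta_pos":[0,0,0.003],"twist":[0,0.5,0],"jaw":0.1}]'; python3 -c "
from bench import manip
import numpy as np
o=manip.get_obs();print(o['torque'],np.degrees(np.arctan2(o['tool_rot'][1,2],o['tool_rot'][0,2])))"
```

```text
time_s: 11.12
tool_pos: [0.5403, 0.0077, 0.099]
tool_rot: [[0.056, 0.0, 0.998], [-0.998, 0.0, 0.056], [-0.0, -1.0, 0.0]]
ft_force: [0.2, 0.9, -1.4]
finger_gap: 0.301
[ 0.23303779 -0.11306953  0.07593737] 3.2082159376750137
```

```bash
python3 -m jog '[{"delta_pos":[0,0,0.003],"twist":[0,0.5,0],"jaw":0.1},{"delta_pos":[0,0,0.003],"twist":[0,0.5,0],"jaw":0.1},{"delta_pos":[0,0,0.003],"twist":[0,0.5,0],"jaw":0.1},{"delta_pos":[0,0,0.003],"twist":[0,0.5,0],"jaw":0.1}]'; python3 -c "
from bench import manip
import numpy as np
o=manip.get_obs();print(o['torque'],np.degrees(np.arctan2(o['tool_rot'][1,2],o['tool_rot'][0,2])))"
```

```text
time_s: 11.45
tool_pos: [0.5406, 0.0076, 0.099]
tool_rot: [[-0.118, 0.0, 0.993], [-0.993, 0.0, -0.118], [-0.0, -1.0, 0.0]]
ft_force: [-0.1, 0.4, -1.9]
finger_gap: 0.298
[ 0.10977429 -0.14309126  0.04219296] -6.792183369240361
```

```bash
python3 -m jog '[{"delta_pos":[0,0,0.003],"twist":[0,0.5,0],"jaw":0.1},{"delta_pos":[0,0,0.003],"twist":[0,0.5,0],"jaw":0.1},{"delta_pos":[0,0,0.003],"twist":[0,0.5,0],"jaw":0.1},{"delta_pos":[0,0,0.003],"twist":[0,0.5,0],"jaw":0.1}]'; python3 -c "
from h import *
o=manip.get_obs();print(o['torque'],np.degrees(np.arctan2(o['tool_rot'][1,2],o['tool_rot'][0,2])))
im=manip.camera('wrist'); np.savez('w8.npz',im=im,p=o['tool_pos'],R=o['tool_rot']); save(im,'w8',None,1.4)
o=manip.get_obs();print(o['torque'])"
```

```text
time_s: 11.78
tool_pos: [0.541, 0.0074, 0.0989]
tool_rot: [[-0.289, 0.0, 0.957], [-0.957, -0.0, -0.289], [0.0, -1.0, 0.0]]
ft_force: [0.7, -1.0, -1.5]
finger_gap: 0.297
[-0.01346128 -0.08536328  0.03478624] -16.79588334427591
[-0.03618514 -0.04100654  0.03946435]
```

View pics/w8.png

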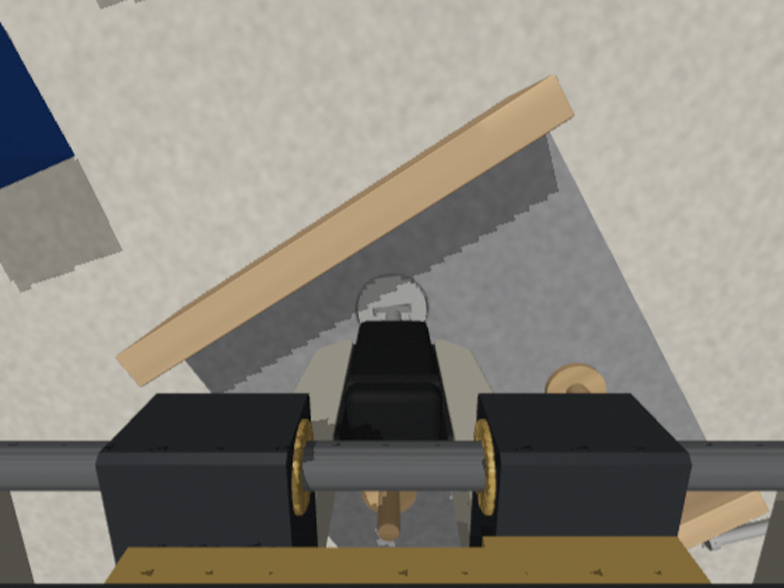

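```bash
cat > t.py <<'E'
from bench import manip
import numpy as np
o=manip.get_obs();print('TQ',o['torque'].round(3),np.degrees(np.arctan2(o['tool_rot'][1,2],o['tool_rot'][0,2])).round(2),'j6',o['joint_pos'][5].round(1), o['tau'][5].round(3))
E
python3 -m jog '[{"delta_pos":[0,0,0.002],"twist":[0,0.35,0],"jaw":0.1},{"delta_pos":[0,0,0.002],"twist":[0,0.35,0],"jaw":0.1},{"delta_pos":[0,0,0.002],"twist":[0,0.35,0],"jaw":0.1}]'; python3 t.py; python3 -m jog '[{"delta_pos":[0,0,0.002],"twist":[0,0.3,0],"jaw":0.1},{"delta_pos":[0,0,0.002],"twist":[0,0.3,0],"jaw":0.1}]'; python3 t.py
```

```text
time_s: 12.08
tool_pos: [0.5412, 0.0074, 0.099]
tool_rot: [[-0.374, 0.0, 0.928], [-0.928, -0.0, -0.374], [0.0, -1.0, 0.0]]
ft_force: [-0.5, 0.5, -1.9]
finger_gap: 0.298
TQ [-0.128 -0.051  0.06 ] -21.94 j6 20.0 -0.924
time_s: 12.25
tool_pos: [0.5412, 0.0073, 0.0989]
tool_rot: [[-0.422, -0.0, 0.907], [-0.907, -0.0, -0.422], [0.0, -1.0, -0.0]]
ft_force: [0.3, -0.7, -1.0]
finger_gap: 0.296
TQ [-0.153  0.032  0.168] -24.93 j6 23.0 -0.678
```

```bash

python3 -m jog '[{"delta_pos":[0,0,0],"twist":[0,0,0],"jaw":0.1}]' | grep ft; python3 t.py; python3 -m jog '[{"delta_pos":[0,0,0.001],"twist":[0,0.2,0],"jaw":0.1}]' | grep ft; python3 t.py;  python3 -m jog '[{"delta_pos":[0,0,0.001],"twist":[0,0.2,0],"jaw":0.1}]' | grep ft; python3 t.py
```

```text
ft_force: [-0.2, 0.1, -0.4]
TQ [-0.144  0.002  0.155] -24.94 j6 23.0 0.894
ft_force: [-0.4, -0.2, -0.9]
TQ [-0.245 -0.03   0.077] -25.84 j6 23.9 -0.676
ft_force: [-0.6, -0.6, -1.1]
TQ [-0.225 -0.014  0.139] -26.95 j6 25.0 -0.619
```

```bash

for i in 1; do python3 -m jog '[{"delta_pos":[0,0,0.001],"twist":[0,0.2,0],"jaw":0.1},{"delta_pos":[0,0,0.001],"twist":[0,0.2,0],"jaw":0.1}]' | grep ft; python3 t.py; done;  python3 -m jog '[{"delta_pos":[0,0,0.001],"twist":[0,0.2,0],"jaw":0.1},{"delta_pos":[0,0,0.001],"twist":[0,0.2,0],"jaw":0.1}]' | grep ft; python3 t.py
```

```text
ft_force: [-0.1, -1.1, -1.4]
TQ [-0.407  0.007  0.153] -29.0 j6 27.1 -0.449
ft_force: [-1.0, -1.5, -1.3]
TQ [-0.4    0.165  0.132] -31.01 j6 29.1 -0.436
```

```bash

python3 -m jog '[{"delta_pos":[0,0,0.001],"twist":[0,0.2,0],"jaw":0.1},{"delta_pos":[0,0,0.001],"twist":[0,0.2,0],"jaw":0.1}]' | grep ft; python3 t.py;  python3 -m jog '[{"delta_pos":[0,0,0.001],"twist":[0,0.2,0],"jaw":0.1},{"delta_pos":[0,0,0.001],"twist":[0,0.2,0],"jaw":0.1}]' | grep ft; python3 t.py; python3 - <<'E'
from h import *
o=manip.get_obs(); im=manip.camera('wrist'); np.savez('w9.npz',im=im,p=o['tool_pos'],R=o['tool_rot']); save(im,'w9',(200,60,400,240),4)
E
```

```text
ft_force: [-0.6, -2.1, -0.1]
TQ [-0.524  0.152  0.202] -33.02 j6 31.1 -0.426
ft_force: [-0.9, -2.3, -1.2]
TQ [-0.594  0.191  0.152] -35.02 j6 33.1 -0.419
```

View pics/w9.png

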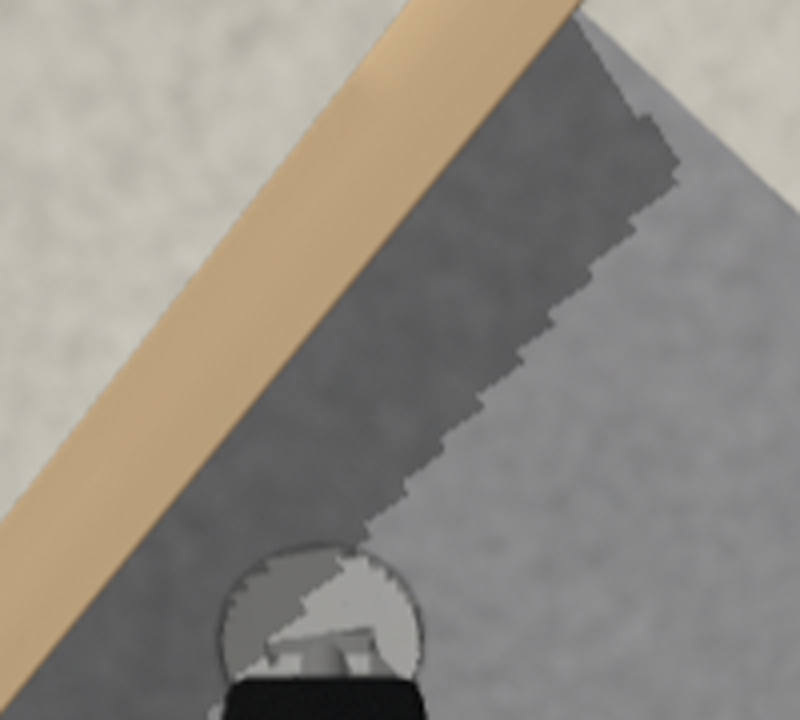

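```bash

python3 -m jog '[{"delta_pos":[0.008,0,0.007],"twist":[0,0.2,0],"jaw":0.1},{"delta_pos":[0,0,0.001],"twist":[0,0.2,0],"jaw":0.1}]' | grep ft; python3 t.py;  python3 -m jog '[{"delta_pos":[0.004,0,0.003],"twist":[0,0.2,0],"jaw":0.1}]' | grep ft; python3 t.py; python3 -m jog '[{"delta_pos":[0.004,0,0.003],"twist":[0,0.2,0],"jaw":0.1}]' | grep ft; python3 t.py
```

```text
ft_force: [-1.3, -0.7, -1.9]
TQ [-0.277  0.18   0.123] -37.01 j6 35.0 -0.558
ft_force: [-0.8, -0.4, -0.4]
TQ [0.041 0.185 0.121] -38.02 j6 36.0 -0.441
ft_force: [-0.8, 0.7, -0.4]
TQ [0.275 0.204 0.113] -39.02 j6 37.0 -0.409
```

```bash

python3 -m jog '[{"delta_pos":[0,0,0.001],"twist":[0,0.2,0],"jaw":0.1},{"delta_pos":[0,0,0.001],"twist":[0,0.2,0],"jaw":0.1}]' | grep ft; python3 t.py;  python3 -m jog '[{"delta_pos":[0,0,0.001],"twist":[0,0.2,0],"jaw":0.1}]' | grep ft; python3 t.py; python3 -m jog '[{"delta_pos":[0,0,0.001],"twist":[0,0.2,0],"jaw":0.1}]' | grep ft; python3 t.py
```

```text
ft_force: [-0.7, 0.4, -0.5]
TQ [0.271 0.222 0.153] -41.02 j6 39.0 -0.424
ft_force: [-1.0, 1.2, -1.3]
TQ [0.276 0.274 0.13 ] -42.02 j6 40.0 -0.411
ft_force: [-0.6, 1.2, -0.4]
TQ [0.349 0.276 0.093] -43.02 j6 41.0 -0.421
```

```bash

python3 -m jog '[{"delta_pos":[0,0,0.001],"twist":[0,0.2,0],"jaw":0.1}]' | grep ft; python3 t.py;  python3 -m jog '[{"delta_pos":[0,0,0.001],"twist":[0,0.2,0],"jaw":0.1}]' | grep ft; python3 t.py; python3 -m jog '[{"delta_pos":[0,0,0.001],"twist":[0,0.2,0],"jaw":0.1}]' | grep ft; python3 t.py
```

```text
ft_force: [-1.9, 1.5, -0.6]
TQ [0.449 0.262 0.172] -44.02 j6 42.0 -0.413
ft_force: [-1.9, 1.9, -0.4]
TQ [0.436 0.301 0.117] -45.02 j6 43.0 -0.41
ft_force: [-2.2, 1.7, 0.6]
TQ [0.454 0.288 0.132] -46.02 j6 44.0 -0.423
```

```bash

python3 -m jog '[{"delta_pos":[0,0,0.001],"twist":[0,0.2,0],"jaw":0.1}]' | grep ft; python3 t.py;  python3 -m jog '[{"delta_pos":[0,0,0.001],"twist":[0,0.2,0],"jaw":0.1}]' | grep ft; python3 t.py
```

```text
ft_force: [-0.4, 1.9, -0.1]
TQ [0.579 0.358 0.149] -47.02 j6 45.0 -0.39
ft_force: [-0.4, 1.8, -0.1]
TQ [0.543 0.406 0.211] -48.02 j6 46.0 -0.364
```

```bash

python3 -m jog '[{"delta_pos":[-0.002,0,-0.006],"twist":[0,0,0],"jaw":0.1}]' | grep ft; python3 t.py;  python3 -m jog '[{"delta_pos":[0,0,0.0],"twist":[0,0.1,0],"jaw":0.1}]' | grep ft; python3 t.py;  python3 -m jog '[{"delta_pos":[0,0,0.0],"twist":[0,0.1,0],"jaw":0.1}]' | grep ft; python3 t.py
```

```text
ft_force: [-0.7, 1.2, -0.7]
TQ [0.17  0.173 0.131] -48.01 j6 46.0 0.665
ft_force: [-0.1, 1.6, -0.7]
TQ [0.204 0.202 0.218] -48.43 j6 46.4 -0.124
ft_force: [-0.9, 0.9, -0.9]
TQ [0.179 0.202 0.274] -48.96 j6 47.0 -0.127
```

```bash

python3 -m jog '[{"delta_pos":[0,0,0],"twist":[0,0,0],"jaw":0.1}]' | grep ft; python3 t.py; python3 -m jog '[{"delta_pos":[0,0,0],"twist":[0,0,0],"jaw":0.1}]' | grep ft; python3 t.py
python3 - <<'E'
from h import *
o=manip.get_obs(); im=manip.camera('wrist'); np.savez('w10.npz',im=im,p=o['tool_pos'],R=o['tool_rot']); save(im,'w10',None,1.4); print(o['tool_pos'],np.degrees(np.arctan2(o['tool_rot'][1,2],o['tool_rot'][0,2])))
im=manip.camera('scene'); save(im,'s10',(200,160,340,300),5)
o=manip.get_obs(); print(o['torque'])
E
```

```text
ft_force: [-0.3, 0.4, -1.0]
TQ [0.235 0.205 0.208] -48.97 j6 47.0 0.442
ft_force: [-0.9, 0.6, -1.7]
TQ [0.184 0.188 0.179] -48.92 j6 46.9 0.301
[0.54172743 0.00649591 0.09895245] -48.92273817785823
[0.09061977 0.14815504 0.17048989]
```

View pics/w10.png

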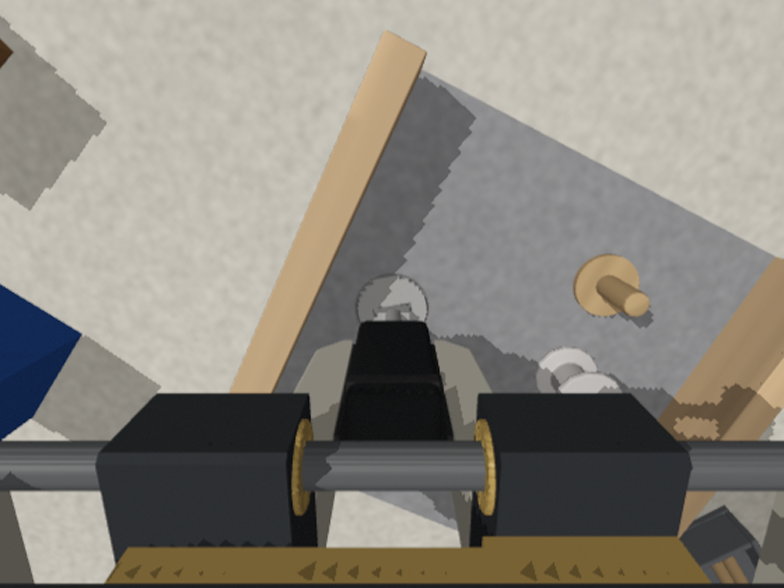

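View pics/s10.png

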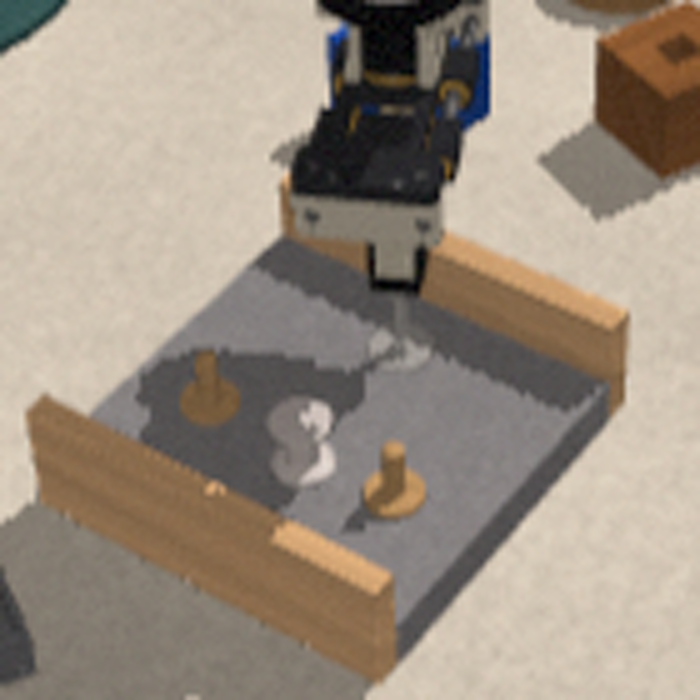

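```bash

python3 -m jog '[{"delta_pos":[0,0,0],"twist":[0,0.08,0],"jaw":0.1}]' | grep ft; python3 t.py; python3 -m jog '[{"delta_pos":[0,0,0],"twist":[0,0,0],"jaw":0.1}]' | grep ft; python3 t.py
```

```text
ft_force: [-0.6, 0.1, -1.1]
TQ [0.129 0.142 0.133] -49.32 j6 47.3 -0.241
ft_force: [-0.9, 0.7, -1.2]
TQ [0.153 0.172 0.198] -49.36 j6 47.4 0.31
```

```bash

python3 -m jog '[{"delta_pos":[0,0,0],"twist":[0,0.1,0],"jaw":0.1}]' | grep ft; python3 t.py; python3 -m jog '[{"delta_pos":[0,0,0],"twist":[0,0,0],"jaw":0.1}]' | grep ft; python3 t.py
```

```text
ft_force: [-0.9, -0.1, -0.5]
TQ [0.044 0.146 0.19 ] -49.83 j6 47.8 -0.258
ft_force: [-1.1, -0.1, -2.0]
TQ [0.003 0.117 0.195] -49.87 j6 47.9 0.367
```

```bash

python3 -m jog '[{"delta_pos":[0,0,0],"twist":[0,0.1,0],"jaw":0.1}]' | grep ft; python3 t.py; python3 -m jog '[{"delta_pos":[0,0,0],"twist":[0,0,0],"jaw":0.1}]' | grep ft; python3 t.py
```

```text
ft_force: [0.5, 0.2, -1.2]
TQ [-0.013  0.091  0.226] -50.33 j6 48.3 -0.225
ft_force: [-0.3, -0.8, -1.2]
TQ [-0.001  0.136  0.24 ] -50.36 j6 48.4 0.384
```

```bash

for i in 1 2; do python3 -m jog '[{"delta_pos":[0,0,0],"twist":[0,0,0],"jaw":0.1}]' | grep ft; python3 t.py; done
python3 - <<'E'
from h import *
a=np.load('w8.npz'); im=manip.camera('side'); save(im,'d11',(180,150,340,260),4.9)
E
```

```text
ft_force: [-0.6, 0.0, -0.5]
TQ [0.    0.087 0.226] -50.32 j6 48.3 0.299
ft_force: [-0.8, -0.4, -0.2]
TQ [-0.067  0.094  0.247] -50.32 j6 48.3 0.23
```

View pics/d11.png

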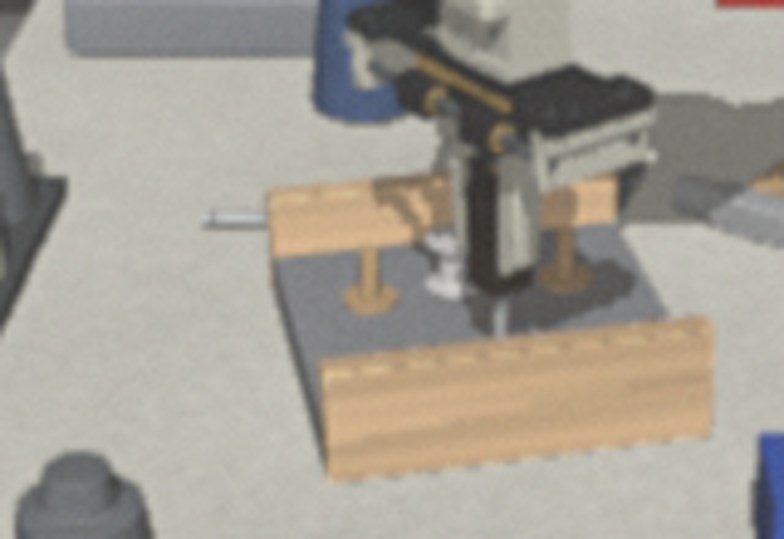

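```bash

python3 -m jog '[{"delta_pos":[0,0,0],"twist":[0,-0.3,0],"jaw":0.1},{"delta_pos":[0,0,0],"twist":[0,-0.4,0],"jaw":0.1},{"delta_pos":[0,0,0],"twist":[0,0,0],"jaw":0.1}]'; python3 t.py; python3 -m jog '[{"delta_pos":[0,-0.05,0],"twist":[0,0,0],"jaw":0.1},{"delta_pos":[0,-0.1,0],"twist":[0,0,0],"jaw":0.1},{"delta_pos":[0,-0.1,0],"twist":[0,0,0],"jaw":0.1}]'; python3 t.py
```

```text
time_s: 15.78
tool_pos: [0.5417, 0.0066, 0.099]
tool_rot: [[-0.728, -0.0, 0.685], [-0.685, 0.0, -0.728], [-0.0, -1.0, -0.0]]
ft_force: [0.1, 0.6, -0.8]
finger_gap: 0.301
TQ [0.101 0.171 0.057] -46.73 j6 44.7 -0.863
time_s: 16.03
tool_pos: [0.5417, 0.0066, 0.1066]
tool_rot: [[-0.73, -0.0, 0.684], [-0.684, 0.0, -0.73], [0.0, -1.0, -0.0]]
ft_force: [-0.6, 0.5, -1.5]
finger_gap: 0.296
TQ [-0.011 -0.029  0.027] -46.87 j6 44.9 0.011
```

Lift clear and look.

```bash

python3 -m jog '[{"delta_pos":[0,-0.4,0],"twist":[0,0,0],"jaw":0.1},{"delta_pos":[0,-0.7,0],"twist":[0,0,0],"jaw":0.1},{"delta_pos":[0,-0.7,0],"twist":[0,0,0],"jaw":0.1},{"delta_pos":[0,-0.7,0],"twist":[0,0,0],"jaw":0.1},{"delta_pos":[0,-0.4,0],"twist":[0,0,0],"jaw":0.1},{"delta_pos":[0,0,0],"twist":[0,0,0],"jaw":0.1}]'; python3 - <<'E'
from h import *
o=manip.get_obs(); im=manip.camera('wrist'); np.savez('w12.npz',im=im,p=o['tool_pos'],R=o['tool_rot']); save(im,'w12',None,1.4); print(o['tool_pos'])
E
```

```text
time_s: 16.53
tool_pos: [0.5427, 0.0065, 0.1972]
tool_rot: [[-0.729, 0.005, 0.684], [-0.684, -0.0, -0.729], [-0.003, -1.0, 0.003]]
ft_force: [0.9, -0.8, 0.2]
finger_gap: 0.301
[0.54271239 0.00647646 0.19718803]
```

View pics/w12.png

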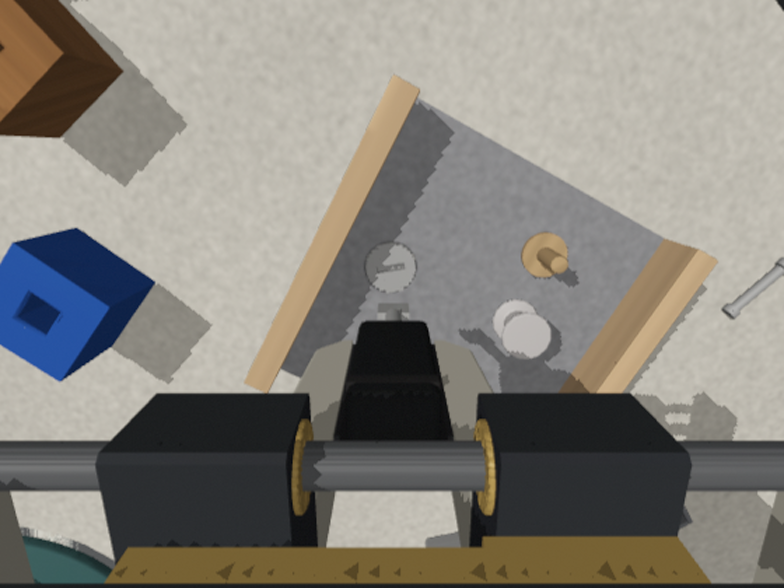

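```bash
python3 - <<'E'
from h import *
im=np.load('w12.npz')['im']; im=np.clip(im.astype(float)**.6*255**.4*1.2,0,255).astype(np.uint8); save(im,'w12c',(240,160,340,270),7)
im=np.load('w3.npz')['im']; im=np.clip(im.astype(float)**.5*255**.5*1.2,0,255).astype(np.uint8); save(im,'w3h',(230,215,330,320),5)
im=np.load('w12.npz')['im']; im=np.clip(im.astype(float)**.5*255**.5*1.2,0,255).astype(np.uint8); save(im,'w12h',(230,215,330,320),5)
E
```

```text
(no output)
```

View pics/w12c.png

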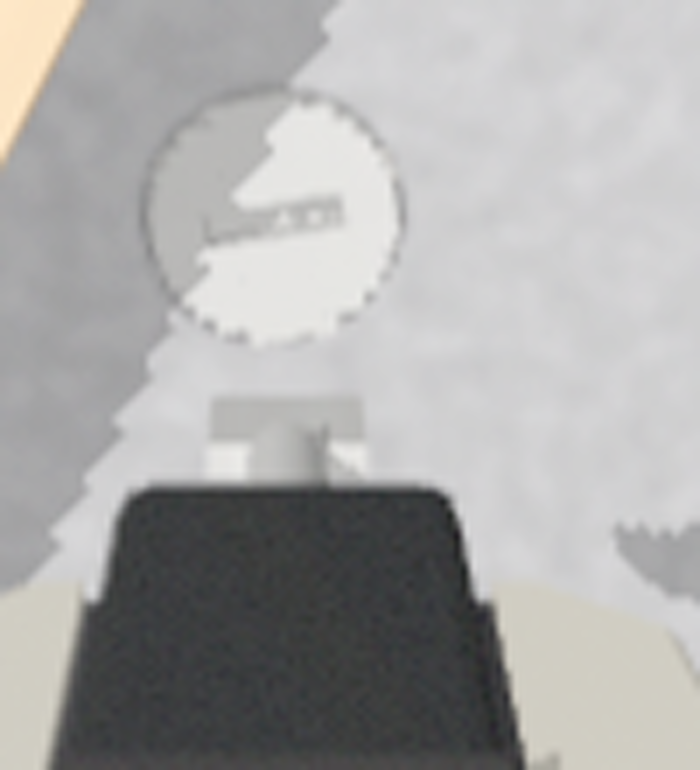

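View pics/w3h.png

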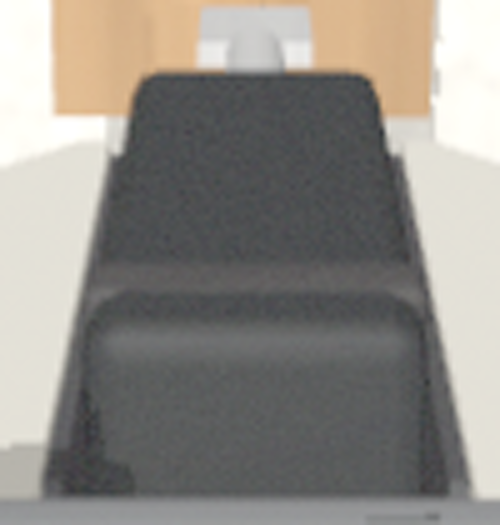

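View pics/w12h.png

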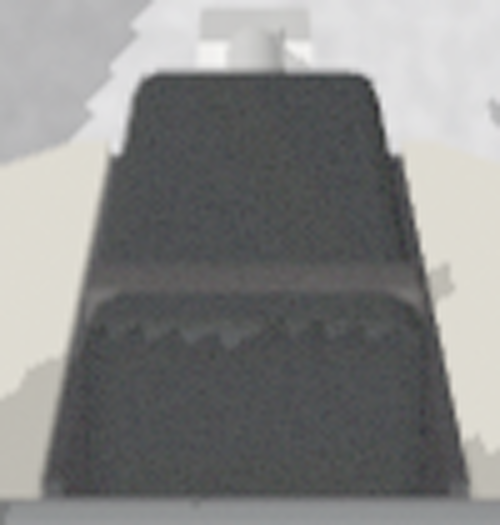

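```bash
python3 - <<'E'
from h import *
im=np.load('w12.npz')['im']; save(im,'w12p',(165,45,325,285),2.5)
im=np.load('w1.npz')['im']; save(im,'w1p',(200,90,320,310),2.7)
E
```

```text
(no output)
```

View pics/w12p.png

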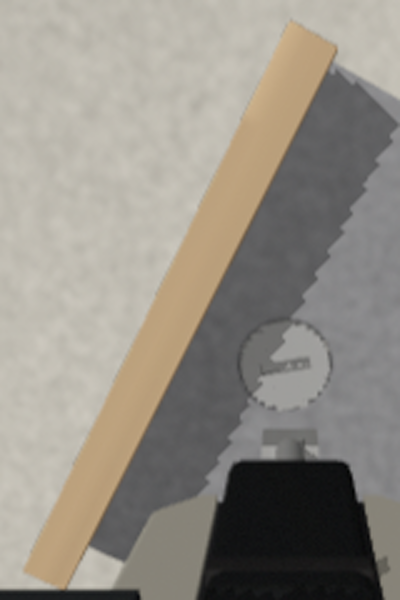

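View pics/w1p.png

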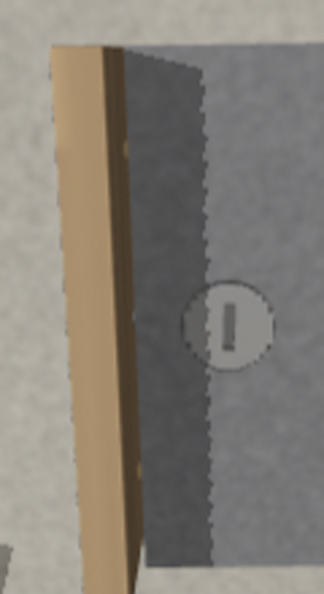

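```bash
python3 - <<'E'
from h import *
np.set_printoptions(precision=4,suppress=True)
def run(n,x0,y0,s,o,i,c,sl,z=.07):
    f=np.load(n); C=cam('wrist',dict(tool_pos=f['p'],tool_rot=f['R'])); w=lambda p:((p[0]+.5)/s-.5+x0,(p[1]+.5)/s-.5+y0)
    cc=plane(C,[w(c)],.03)[0]; S=plane(C,[w(sl[0]),w(sl[1])],.03); v=S[1]-S[0]
    print(n,'cam',cc,'slot yaw',np.degrees(np.arctan2(v[1],v[0])))
    for e in(o,i):
        P=plane(C,[w(e[0]),w(e[1])],z); d=(P[0]-P[1])/np.linalg.norm(P[0]-P[1]); r=cc-P[1]; print(' yaw',np.degrees(np.arctan2(d[1],d[0])),'dist',d[0]*r[1]-d[1]*r[0])
run('w12.npz',165,45,2.5,[(292,20),(23,570)],[(337,46),(67,588)],(285,364),[(262,372),(310,363)])
run('w1.npz',200,90,2.7,[(50,46),(83,594)],[(103,46),(130,594)],(228,326),[(229,351),(230,304)])
E
```

```text
w12.npz cam [0.5404 0.0057 0.03  ] slot yaw -35.94672029593541
 yaw 15.254165802783142 dist -0.05506159224925533
 yaw 15.653664908440213 dist -0.03789039115161421
w1.npz cam [0.5399 0.0055 0.03  ] slot yaw 13.622914519378014
 yaw 15.234591677870473 dist -0.0581443762132525
 yaw 15.510585937989187 dist -0.04015091715455046
```

```bash

python3 -m jog '[{"delta_pos":[0,0,0],"twist":[0,-1,0],"jaw":0.1},{"delta_pos":[0,0,0],"twist":[0,-1,0],"jaw":0.1},{"delta_pos":[0,0,0],"twist":[0,-1,0],"jaw":0.1},{"delta_pos":[0,0,0],"twist":[0,-1,0],"jaw":0.1},{"delta_pos":[0,0,0],"twist":[0,-1,0],"jaw":0.1},{"delta_pos":[0,0,0],"twist":[0,-1,0],"jaw":0.1},{"delta_pos":[0,0,0],"twist":[0,-1,0],"jaw":0.1},{"delta_pos":[0,0,0],"twist":[0,-1,0],"jaw":0.1}]' | grep pos; python3 t.py; 
python3 -m jog '[{"delta_pos":[-0.5,0,-0.2],"twist":[0,0,0],"jaw":0.1},{"delta_pos":[-0.87,0,-0.309],"twist":[0,0,0],"jaw":0.1},{"delta_pos":[-0.87,0,-0.309],"twist":[0,0,0],"jaw":0.1},{"delta_pos":[-0.87,0,-0.309],"twist":[0,0,0],"jaw":0.1},{"delta_pos":[-0.87,0,-0.309],"twist":[0,0,0],"jaw":0.1},{"delta_pos":[-0.87,0,-0.309],"twist":[0,0,0],"jaw":0.1},{"delta_pos":[-0.87,0,-0.309],"twist":[0,0,0],"jaw":0.1},{"delta_pos":[-0.87,0,-0.309],"twist":[0,0,0],"jaw":0.1}]'|grep pos;
python3 -m jog '[{"delta_pos":[-0.87,0,-0.309],"twist":[0,0,0],"jaw":0.1},{"delta_pos":[-0.8,0,-0.28],"twist":[0,0,0],"jaw":0.1},{"delta_pos":[-0.4,0,-0.15],"twist":[0,0,0],"jaw":0.1},{"delta_pos":[0,0,0],"twist":[0,0,0],"jaw":0.1},{"delta_pos":[0,0,0],"twist":[0,0,0],"jaw":0.1}]'; python3 t.py
```

```text
tool_pos: [0.5412, 0.0066, 0.1918]
TQ [-0.075 -0.096  0.074] -6.59 j6 4.6 2.782
tool_pos: [0.4939, 0.2124, 0.192]
time_s: 18.33
tool_pos: [0.4799, 0.2755, 0.1924]
tool_rot: [[-0.118, -0.001, 0.993], [-0.993, -0.001, -0.118], [0.001, -1.0, -0.001]]
ft_force: [0.9, -0.2, -1.5]
finger_gap: 0.301
TQ [-0.04  -0.053 -0.018] -6.76 j6 34.0 0.26
```

```bash

python3 -m jog '[{"delta_pos":[0,0.4,0],"twist":[0,0,0],"jaw":0.1},{"delta_pos":[0,0.6,0],"twist":[0,0,0],"jaw":0.1},{"delta_pos":[0,0.4,0],"twist":[0,0,0],"jaw":0.1},{"delta_pos":[0,0.2,0],"twist":[0,0,0],"jaw":0.1},{"delta_pos":[0,0,0],"twist":[0,0,0],"jaw":0.1}]'
python3 - <<'E'
from h import *
o=manip.get_obs(); im=manip.camera('wrist'); np.savez('w13.npz',im=im,p=o['tool_pos'],R=o['tool_rot']);print(o['tool_pos'])
im=np.clip(im.astype(float)**.6*255**.4*1.2,0,255).astype(np.uint8); save(im,'w13c',(230,145,330,250),6)
E
```

```text
time_s: 18.75
tool_pos: [0.4797, 0.2746, 0.1434]
tool_rot: [[-0.12, -0.002, 0.993], [-0.993, -0.001, -0.12], [0.002, -1.0, -0.002]]
ft_force: [-0.4, -0.4, -1.7]
finger_gap: 0.3
[0.4797379  0.27460512 0.14342735]
```

View pics/w13c.png

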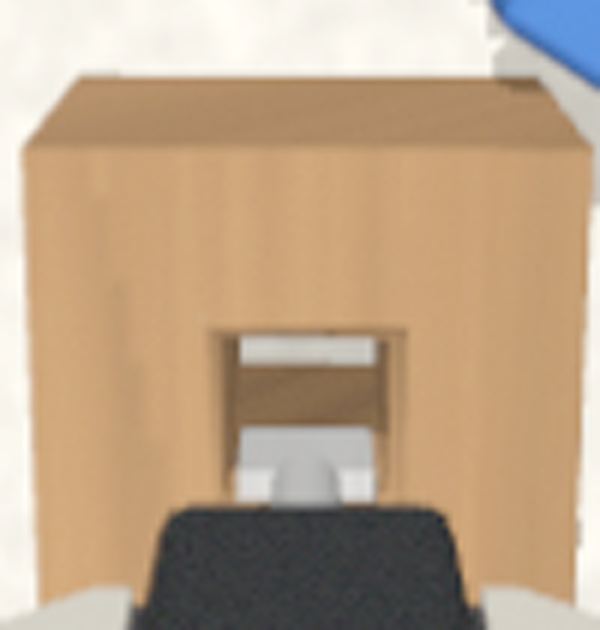

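```bash
python3 - <<'E'
from rel import *
f=np.load('w13.npz'); w=lambda x,y:((x+.5)/6-.5+230,(y+.5)/6-.5+145); yd=f['p'][2]-.064
print(tp(f,[w(25,148),w(590,148),w(210,328),w(405,328)],yd)); print(tp(f,[w(237,428),w(376,428)],.0754))
E
```

```text
[[-0.0339  0.0794 -0.0341]
 [-0.034   0.0794  0.0349]
 [-0.0112  0.0794 -0.0118]
 [-0.0112  0.0794  0.0126]]
[[ 0.0006  0.0754 -0.0084]
 [ 0.0006  0.0754  0.009 ]]
```

```bash

python3 -m jog '[{"delta_pos":[-0.04,0.15,0],"twist":[0,0,0],"jaw":0.1},{"delta_pos":[0,0.3,0],"twist":[0,0,0],"jaw":0.1},{"delta_pos":[0,0.3,0],"twist":[0,0,0],"jaw":0.1},{"delta_pos":[0,0.3,0],"twist":[0,0,0],"jaw":0.1},{"delta_pos":[0,0.3,0],"twist":[0,0,0],"jaw":0.1},{"delta_pos":[0,0.3,0],"twist":[0,0,0],"jaw":0.1},{"delta_pos":[0,0.2,0],"twist":[0,0,0],"jaw":0.1},{"delta_pos":[0,0,0],"twist":[0,0,0],"jaw":0.1}]';python3 -m jog '[{"delta_pos":[0,0.05,0],"twist":[0,0,0],"jaw":0.1},{"delta_pos":[0,0.03,0],"twist":[0,0,0],"jaw":0.1},{"delta_pos":[0,0,0],"twist":[0,0,0],"jaw":0.1}]'
```

```text
time_s: 19.47
tool_pos: [0.4797, 0.2765, 0.0882]
tool_rot: [[-0.119, -0.002, 0.993], [-0.993, -0.001, -0.119], [0.001, -1.0, -0.002]]
ft_force: [0.5, -0.7, -0.5]
finger_gap: 0.297
time_s: 19.72
tool_pos: [0.4804, 0.2769, 0.0878]
tool_rot: [[-0.119, 0.0, 0.993], [-0.993, 0.0, -0.119], [-0.0, -1.0, 0.0]]
ft_force: [1.0, 0.0, -0.5]
finger_gap: 0.298
```

```bash

python3 -m jog '[{"delta_pos":[0,0.06,0],"twist":[0,0,0],"jaw":0.1},{"delta_pos":[0,0.06,0],"twist":[0,0,0],"jaw":0.1},{"delta_pos":[0,0,0],"twist":[0,0,0],"jaw":0.1}]' | egrep 'pos|ft';python3 -m jog '[{"delta_pos":[0,0.04,0],"twist":[0,0,0],"jaw":0.1},{"delta_pos":[0,0,0],"twist":[0,0,0],"jaw":0.1}]'| egrep 'pos|ft'
```

```text
tool_pos: [0.4802, 0.2767, 0.0837]
ft_force: [-0.1, -0.1, -0.7]
tool_pos: [0.4802, 0.2768, 0.0826]
ft_force: [-0.3, 0.2, -0.2]
```

```bash

python3 -m jog '[{"delta_pos":[0,0.03,0],"twist":[0,0,0],"jaw":0.1},{"delta_pos":[0,0,0],"twist":[0,0,0],"jaw":0.1}]' | egrep 'pos|ft';python3 -m jog '[{"delta_pos":[0,0.02,0],"twist":[0,0,0],"jaw":0.1},{"delta_pos":[0,0,0],"twist":[0,0,0],"jaw":0.1}]'| egrep 'pos|ft'
```

```text
tool_pos: [0.4803, 0.2768, 0.0817]
ft_force: [-0.0, -0.2, -2.1]
tool_pos: [0.4804, 0.2768, 0.0814]
ft_force: [-0.8, 0.4, 1.0]
```

```bash

python3 -m jog '[{"delta_pos":[0,0,0],"twist":[0,0,0],"jaw":0.35},{"delta_pos":[0,0,0],"twist":[0,0,0],"jaw":0.45},{"delta_pos":[0,0,0],"twist":[0,0,0],"jaw":0.6},{"delta_pos":[0,0,0],"twist":[0,0,0],"jaw":0.6},{"delta_pos":[0,0,0],"twist":[0,0,0],"jaw":0.6}]' 20 | egrep 'pos|ft|gap'; python3 -m jog '[{"delta_pos":[0,-0.2,0],"twist":[0,0,0],"jaw":0.6},{"delta_pos":[0,-0.5,0],"twist":[0,0,0],"jaw":0.6},{"delta_pos":[0,-0.9,0],"twist":[0,0,0],"jaw":0.6},{"delta_pos":[0,-1,0],"twist":[0,0,0],"jaw":0.6},{"delta_pos":[0,-1,0],"twist":[0,0,0],"jaw":0.6},{"delta_pos":[0,-0.9,0],"twist":[0,0,0],"jaw":0.6},{"delta_pos":[0,-0.5,0],"twist":[0,0,0],"jaw":0.6},{"delta_pos":[0,0,0],"twist":[0,0,0],"jaw":0.6}]'
python3 - <<'E'
from h import *
o=manip.get_obs(); im=manip.camera('wrist'); np.savez('w14.npz',im=im,p=o['tool_pos'],R=o['tool_rot']);print(o['tool_pos'],o['time_s']); save(im,'w14',None,1.4)
save(manip.camera('scene'),'s14',(200,100,440,300),3.3); save(manip.camera('side'),'d14',(160,140,400,360),3)
E
```

```text
tool_pos: [0.4803, 0.2768, 0.0813]
ft_force: [1.0, -0.1, 0.6]
finger_gap: 0.578
time_s: 21.55
tool_pos: [0.4811, 0.2772, 0.2351]
tool_rot: [[-0.119, 0.004, 0.993], [-0.993, 0.002, -0.119], [-0.003, -1.0, 0.004]]
ft_force: [0.4, 0.4, 0.0]
finger_gap: 0.599
[0.4811427  0.27721515 0.23514557] 21.55
```

View pics/w14.png

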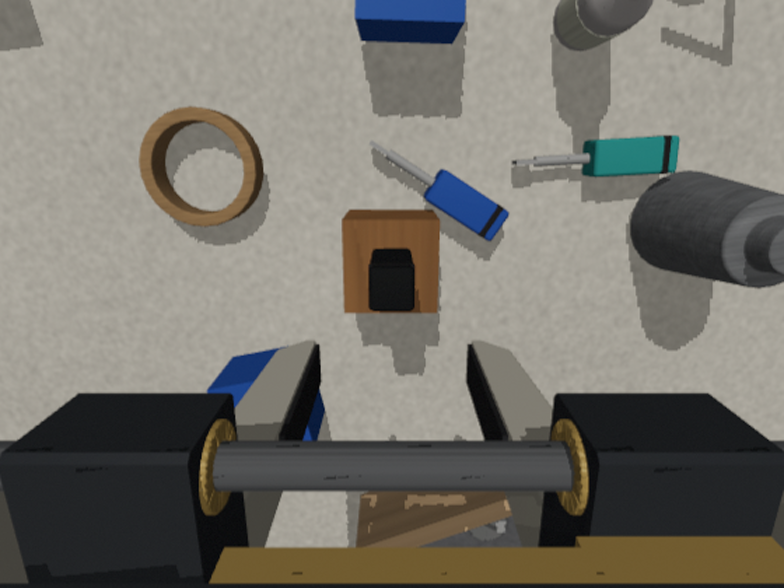

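View pics/s14.png

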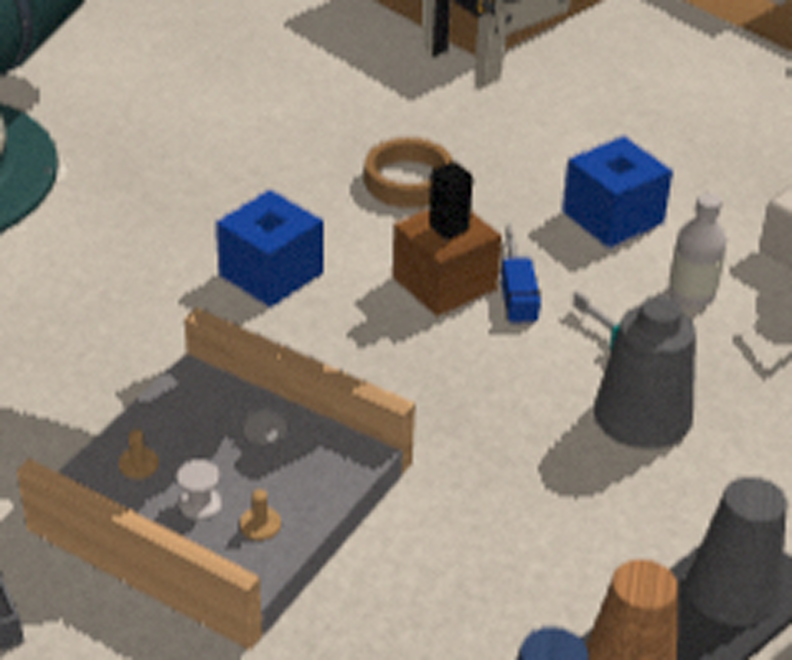

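View pics/d14.png

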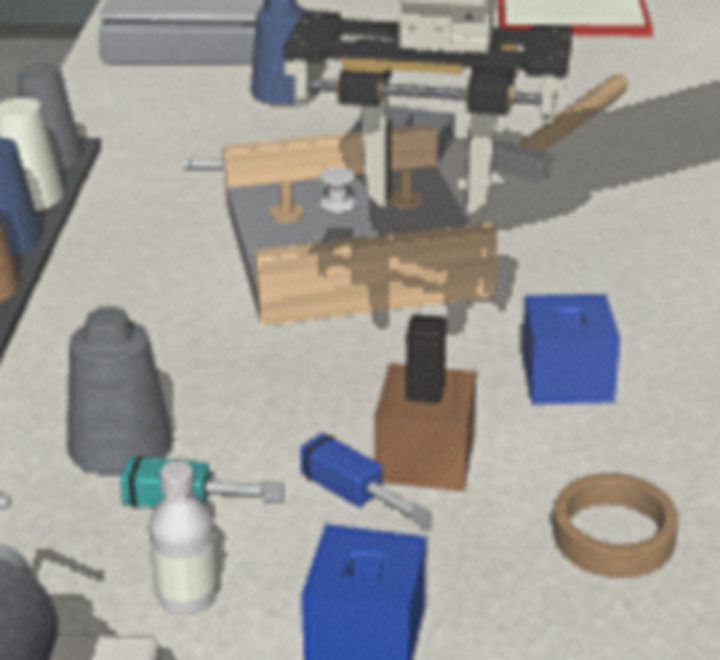

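```bash
python3 -c "
from h import *
S=cam('scene');D=cam('side');print(tri([S,D],[(200+450/3.3,100+168/3.3),(160+428/3,140+321/3)]))
print(manip.finish_job())"
```

```text
(array([0.47838263, 0.27573524, 0.1274301 ]), np.float64(0.0007988008547409927))
the job is handed in; nothing more can be done
None
```

The joint is pulled home and tight, the black screwdriver is back upright in its wooden stand, and the job is handed in at about 21.7 s of the 64 s allowed.

**Turning the disc:** I set the blade in the cam slot without any noticeable push on the disc. I then turned it clockwise in small steps. The torque ran about 0.05 N m free and 0.10–0.17 N m while drawing the panel. I stopped when it held steady at about 0.235 N m. One noisy reading shortly before that was 0.274 N m, still below the forcing level.

**Panel:** Its inner face now measures 37.9 mm from the cam axis, against 38 mm for fully home. The pictures put its travel at 2.3–3.1 mm. I could not see the gap itself closed in a picture.

**Cam angle:** I only have this roughly. The slot's yaw went from about +13.5° to −36° or −38.5°, depending on which crop I measured. It lagged the gripper by about 12–14°, more than the roughly 5° of slot play. I put the rest down to give in the grip, because the handle had not slipped.

**Screwdriver:** It touched down at the same height it was picked up from. The handle top measures 0.127 m, against 0.128 m when seated.

**Other things on the bench:** The teal look-alike driver already lay on the bench in the 2 s picture and the blue one in the 4 s picture. Both stood at the start and fell before the arm went down near them. I left them where they lay. The cones, oil bottle and bobbin look unmoved, though I only judged that by eye.

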